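# Pack up the shakuhachi finishing corner

## Robot

A 7-joint arm with a two-finger parallel gripper is mounted at the origin on the work surface. World frame = base frame: x ahead of the robot, y to its left, z up, the work surface at z = 0. Lengths are in m, angles in rad, forces in N, time in s.
With the tool pointing down it reaches from about 0.425 to 0.925 m from the base axis. Payload 6.8 kg.
Tool frame: the origin (TCP) lies midway between the tips of the shut fingers; the grasp point (between the pads) lies 19 mm behind it; z points along the fingers, y is the line along which they close (so a half turn about z gives the same grasp; the last joint's range is limited). The gripper opens to 85 mm and grips with 20 to 120 N. Pads are 22 mm wide; open, the fingers measure 114 mm over their backs; the gripper's body (76 mm by 85 mm) begins 54 mm behind the grasp point. The pads swing forward as they close: fully open they stand 13 mm farther back than shut.
Start: joints at [-1.392, 0.477, 0.022, 1.555, -0.011, 1.109, -0.083], TCP at [0.191, 0.647, 0.231] pointing down, gripper open.
Joint ranges: [-2.96, 2.96], [-0.34, 2.1], [-1.41, 1.46], [0.24, 2.44], [-1.37, 4.51], [0.17, 1.92], [-2.96, 2.96]. Speed limits (rad/s): [2.39, 2.39, 3.14, 3.14, 3.14, 3.14, 3.14].

## Interface

Orientations are given as a unit quaternion [x, y, z, w].
In Python, from rig import observe, read_camera, finish_job gives the robot as it stands.
- The arm moves only by the tool play_rows, never from a script. Its argument "deltas" is a list of rows, each a list of 2 entries, a list of its own where there are three numbers: the shift along the world's x, y, z in mm, then the turn, a rotation vector about the world's x, y, z in rad. A call has 1 to 5 rows; each row shifts and turns the commanded pose from where the row before left it; what a row does not reach is not made up. A row lasts 1/8 s, in which the tool goes at most 62.5 mm and 10.7 degrees, less where a joint would pass 70% of its speed; a pose out of reach is approached as far as the arm can. A call with a gripper value outside its range is refused whole. "fingers" is the finger opening in mm, from 0 to 85.4, set as the call begins (left out, the last holds). The fingers move at their own pace and stop on an object; "newtons" is the grip in N (left out, the last holds). Time passes only in rows, so rows that do not move let the fingers close. It gives the time, the measured TCP pose, the force, the opening and the grip force at its end, in the units of the state.
- observe(): the state, without advancing time (a new reading comes with each control period).
- read_camera(name): name is "side" or "top" or "wrist"; returns a dict with "pixels" (480x640x3 uint8, blue, green, red), "fx", "fy", "cx", "cy" (pixels), "distortion" ([k1, k2, p1, p2, k3] as OpenCV has them; the pictures are not rectified), "world_from_camera" (4x4, takes a point from camera to world coordinates). Camera axes: x right, y down, z forward; pixel columns grow to the right and rows downward; lengths in m; the calibration is good to about 2 mm. A picture is of the moment at which its call begins. There is no depth.
- finish_job(): hands the job in; it is judged then, once.
The state is a dict: "time": time; "joint_positions": joint angles; "joint_vel": joint speeds; "joint_torque": joint torques, N m; "eef_pos": TCP position; "eef_rot": TCP orientation; "contact_force": force on the tool from outside, world axes, zero at the start; "ft_torque": the same for the moment, N m; "opening": finger opening in m; "grip_force": force on a finger pad.
Only numpy, scipy, OpenCV 4.12 (cv2) and the standard library are available. Lean on these libraries where they do the work, as an engineer would, in place of code of your own. Each camera call takes 0.05 s, during which the arm holds its last target. There are 200 camera calls.

## Task

Pack up the finishing corner in this order: hang the iron scraper by its eye on the left peg of the sloping tool board (left as seen from the robot), then hang the brass caliper by its eye on the right peg, each hanging down the board from its peg. Next put the solid bamboo node plug into the empty bay of the half-open drawer, and last push the drawer fully shut. Leave the three bone inlays in their own bay, and all the other things where they are.

Things in the scene. Friction and masses are not known exactly. Their poses are not given: they have to be found in the camera images.
- scraper: Blackened iron scraper lying flat, 171 mm long. Origin: underside, under the grip; x points along it to the eye, z up. Bar handle 80 long (x -32 to +47), 22 wide (y), 14 thick; at x -50 to -82 a flat blade 56 wide, 4 thick; at the +x end a round ring eye. Mass about 130 g, balances near the origin. Good grip: across the handle at x = +5.
- scraper_eye (a point): Centre of the scraper's ring eye: 72 mm along +x from its origin, 3 mm above the underside. Hole 20 mm, ring 34 mm outside, 6 thick; the hole's axis is the scraper's z.
- caliper: Brass sliding caliper lying flat, 166 mm long. Origin: underside, on the beam; x points along the beam to the eye, z up. Beam 18 wide, 8 thick, x -65 to +57; slide block 26 wide, 12 thick, with a thumb screw to 17 high, at x -47 to -21; two jaws at x -77 to -38 point to -y as far as y = -36. Mass about 120 g. Good grip: across the bare beam at x = +8.
- caliper_eye (a point): Centre of the caliper's ring eye: 72 mm along +x from its origin, 3 mm above the underside. Hole 20 mm, ring 34 mm outside, 6 thick; the hole's axis is the caliper's z.
- peg_left: Left (seen from the robot) of two equal dark pegs on a sloping pale wooden tool board, fixed, 250 mm along the slope by 240 wide, rising away from the robot at 35 degrees. Origin: the peg's foot on the board's face, 131 mm above the table, 205 mm up the slope from the lower edge; z along the peg (square to the face), x up the slope, y left. Peg 9 mm thick, 40 long, last 7 mm tapering to 4.
- peg_right: The right peg of the same board, 110 mm to the right of the left one; same size and axes.
- plug: Solid bamboo node plug, a closed cylinder 29 mm thick with a ridge of 33 mm at mid-height, 36 mm high, standing. Origin: centre of its underside, z up.
- bench: Low chest of pale cypress, 220 deep (x) by 240 wide (y) by 80 mm high, fixed, with one drawer that slides out at its front (towards -x, the robot). Origin: centre of its underside; x from front to back, y to the left seen from the robot.
- bench_drawer0 (a joint): The drawer's slide: 0 m fully shut, grows as it is drawn out towards the robot; about 0.09 to 0.115 at the start.
- bench_drawer0_handle (a point): Grip point of the round wooden knob in the middle of the drawer's front, 44 mm above the table: 35 mm out from the front panel. The knob is 28 mm thick and its end is 43 mm out; axes as the chest. The front panel is 53 mm high, 234 wide, 15 thick.
- empty_bay (a point): Point on the floor of the drawer's empty left bay (22 mm above the table), moving with the drawer: 42.5 mm behind the inside of its front, half way across. The bay is 116 mm wide (y), 175 long (x), its walls 36 mm high (30 at the divider); axes as the chest. The back part lies under the chest's top, whose underside is 46 mm above the drawer's floor.
- inlay_bay (a point): Point on the floor of the drawer's right bay, 76 mm wide, in which three bone inlays lie: 42.5 mm behind the inside of the front, half way across.
- inlay0: Cream bone mouthpiece inlay, 24 by 14 by 8 mm, loose in the right bay of the drawer; stays in that bay. Origin: centre of its underside.
- inlay1: Cream bone mouthpiece inlay, 24 by 14 by 8 mm, loose in the right bay of the drawer; stays in that bay. Origin: centre of its underside.
- inlay2: Cream bone mouthpiece inlay, 24 by 14 by 8 mm, loose in the right bay of the drawer; stays in that bay. Origin: centre of its underside.
- block: Bystander: hinoki sanding block with cork sole, 55 by 90 by 30 mm, on the chest. Origin: centre of its underside.
- tin: Bystander: round closed wax tin, 54 mm across, 34 high, on the chest. Origin: centre of its underside.
- offcut: Bystander: hollow bamboo ring offcut, 38 mm across with a 28 mm bore, 28 high, standing on the table near the plug. Origin: centre of its underside.
- brush: Bystander: dust brush, 170 mm long, lying on the table. Origin: underside, middle.
Not all that is in view belongs to the job. Leave any blue look-alike of the scraper alone. There is more than one size of the caliper; the one meant has the size given above.

How it is judged:
By the outcome, as a careful person would: the job done as asked, in the order asked, and still so for the second after the job is handed in, with the robot touching nothing.
It also fails if it takes over 72 s, if anything falls off the work surface, if the arm or the gripper's body presses on something with over 40 N, if the wrist force passes 120 N, or if a joint passes its speed limit or range.

## Working session

There is one attempt and no reset: what is moved stays moved. The work goes in short steps, Python scripts to look and compute and a tool call to move; the robot and the scene stay as the last step left them, time stands still between calls to the robot, and variables do not carry over. Pictures are saved under pics/ and viewed, at most 10 in all, crops included, and the job is handed in when it is done.

Besides the shell and the picture viewer there is one more tool, called after "Request:" as name(argument=value, ...) on one line, values as JSON. play_rows: Moves the arm, as the interface text tells. Its arguments: {"type":"object","properties":{"deltas":{"type":"array","items":{"type":"array"}},"fingers":{"type":"number"},"newtons":{"type":"number"}},"required":["deltas"]}

```bash
mkdir -p pics; ls
python3 - <<'E'
from rig import observe, read_camera
import cv2, numpy as np, pickle
print(observe())
d={}
for n in("top","side","wrist"):
    c=read_camera(n); d[n]=c; cv2.imwrite(f"pics/{n}0.png",c["pixels"]); print(n,c["fx"],c["cx"],c["cy"],np.round(c["distortion"],4),np.round(c["world_from_camera"],3).tolist())
pickle.dump(d,open("c0.pkl","wb"))
E
```

```text
pics
{'time': 0.0, 'joint_positions': array([-1.39210443,  0.47781934,  0.02233244,  1.55644817, -0.01151958,
        1.10926872, -0.08310492]), 'joint_vel': array([-0.00227946,  0.00108091,  0.00090416,  0.00063821, -0.00207403,
       -0.00085103, -0.00033954]), 'joint_torque': array([ 2.38128911e-05, -5.96457803e+01,  1.60783600e+00, -2.81192708e+01,
        1.24084359e-02,  9.52425442e-03,  1.90153071e-05]), 'eef_pos': array([0.19078057, 0.64687045, 0.23031404]), 'eef_rot': array([ 1.42897810e-01,  9.89737032e-01, -9.04957800e-04, -7.27486096e-05]), 'contact_force': array([-0.32500967,  0.25359209,  0.42707908]), 'ft_torque': array([-0.00181675, -0.0266614 ,  0.01486382]), 'grip_force': 0.0, 'opening': 0.08561343652672009}
top 534.4241792682202 316.2870927276317 247.2486579739709 [-0.0304  0.      0.      0.      0.    ] [[0.01, -0.986, 0.168, 0.258], [-1.0, -0.009, 0.005, -0.012], [-0.003, -0.168, -0.986, 1.266], [0.0, 0.0, 0.0, 1.0]]
side 545.9991425001522 306.75873261117476 243.74802531705393 [-0.0307  0.      0.      0.      0.    ] [[0.99, -0.1, 0.095, 0.34], [-0.137, -0.625, 0.768, -0.9], [-0.017, -0.774, -0.633, 0.829], [0.0, 0.0, 0.0, 1.0]]
wrist 405.51346646856575 321.38984558909266 238.25387187555157 [0.0008 0.     0.     0.     0.    ] [[0.283, 0.918, 0.28, 0.119], [0.959, -0.27, -0.084, 0.668], [-0.002, 0.292, -0.956, 0.372], [0.0, 0.0, 0.0, 1.0]]
```

View pics/top0.png

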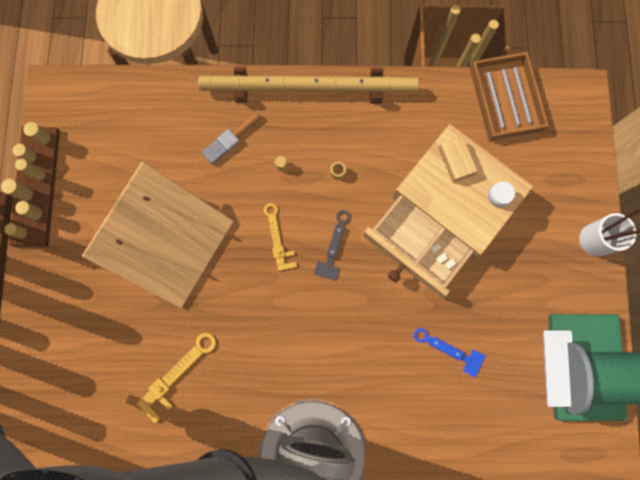

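View pics/side0.png

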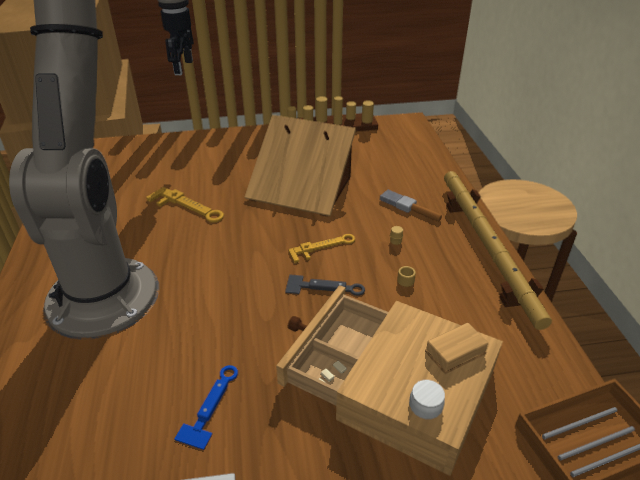

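Scraper look-alikes in the top view: dark iron one at (337,245), blue one at (450,352), which I leave alone. Calipers: small at (278,240), oversized at (180,375). Plug: solid at (281,163), hollow offcut at (338,170). I choose the dark scraper, the small caliper and the solid plug. Pegs: left at (119,242), right at (147,198). Next I measure them.

```bash
cat > h.py <<'E'
import cv2, numpy as np, pickle
def ray(c,uv):
    K=np.array([[c["fx"],0,c["cx"]],[0,c["fy"],c["cy"]],[0,0,1]])
    p=cv2.undistortPoints(np.array([[uv]],float),K,np.array(c["distortion"]))[0,0]
    T=np.array(c["world_from_camera"]); d=T[:3,:3]@[p[0],p[1],1]; return T[:3,3],d/np.linalg.norm(d)
def onz(c,uv,z):
    o,d=ray(c,uv); return o+d*(z-o[2])/d[2]
def tri(*cu):
    A=np.zeros((3,3));b=np.zeros(3);L=[]
    for c,u in cu:
        o,d=ray(c,u);P=np.eye(3)-np.outer(d,d);A+=P;b+=P@o;L.append((o,P))
    x=np.linalg.solve(A,b); return x,max(np.linalg.norm(P@(x-o)) for o,P in L)*1000
def proj(c,X):
    T=np.linalg.inv(np.array(c["world_from_camera"]));K=np.array([[c["fx"],0,c["cx"]],[0,c["fy"],c["cy"]],[0,0,1]])
    return cv2.projectPoints(np.array([X],float),cv2.Rodrigues(T[:3,:3])[0],T[:3,3],K,np.array(c["distortion"]))[0][0,0]
def mask(im,roi,f):
    m=np.zeros(im.shape[:2],np.uint8);x0,y0,x1,y1=roi
    hsv=cv2.cvtColor(im,cv2.COLOR_BGR2HSV).astype(int);m[y0:y1,x0:x1]=(f(hsv)[y0:y1,x0:x1])*255
    return m
def blobs(m,n=3,amin=8):
    k,l,s,ce=cv2.connectedComponentsWithStats(m)
    i=[j for j in np.argsort(-s[1:,4])+1 if s[j,4]>=amin][:n]
    return [(np.round(ce[j],1).tolist(),s[j].tolist()) for j in i]
E
python3 - <<'E'
from h import *
d=pickle.load(open("c0.pkl","rb"));t,s=d["top"],d["side"]
# enlarged mosaics of key regions
def crop(c,r,k): x0,y0,x1,y1=r; return cv2.resize(c["pixels"][y0:y1,x0:x1],None,fx=k,fy=k,interpolation=cv2.INTER_CUBIC)
a=crop(t,(255,150,355,290),4); b=crop(s,(270,215,430,310),2.5)
W=np.zeros((600,800,3),np.uint8);W[:560,:400]=a;W[:b.shape[0],400:400+b.shape[1]]=b
c2=crop(s,(245,110,365,220),2.5);W[260:260+c2.shape[0],400:400+c2.shape[1]]=c2
cv2.imwrite("pics/m1.png",W)
for n,c,roi in(("scr",t,(310,205,355,285)),("scr",s,(280,270,370,300))):
    m=mask(c["pixels"],roi,lambda h:(h[...,2]<90)&(h[...,1]<110));print(n,blobs(m))
for n,c,roi in(("cal",t,(258,200,300,275)),("cal",s,(282,230,360,266))):
    m=mask(c["pixels"],roi,lambda h:(h[...,0]>19)&(h[...,0]<32)&(h[...,1]>150)&(h[...,2]>110));print(n,blobs(m))
for n,c,roi in(("peg",t,(110,190,160,250)),("peg",s,(280,118,335,145))):
    m=mask(c["pixels"],roi,lambda h:(h[...,2]<75));print(n,blobs(m))
E
```

```text
scr [([331.6, 256.9], [329, 255, 6, 4, 9])]
scr [([318.0, 285.2], [286, 275, 79, 21, 728])]
cal [([273.5, 224.5], [268, 214, 11, 27, 81]), ([283.9, 264.4], [278, 259, 17, 10, 67]), ([276.7, 248.9], [274, 242, 8, 15, 61])]
cal [([316.4, 246.0], [289, 234, 66, 28, 400])]
peg []
peg [([326.0, 135.3], [324, 132, 5, 8, 23]), ([287.0, 128.8], [285, 125, 5, 9, 23]), ([327.3, 121.0], [325, 120, 6, 3, 11])]
```

View pics/m1.png

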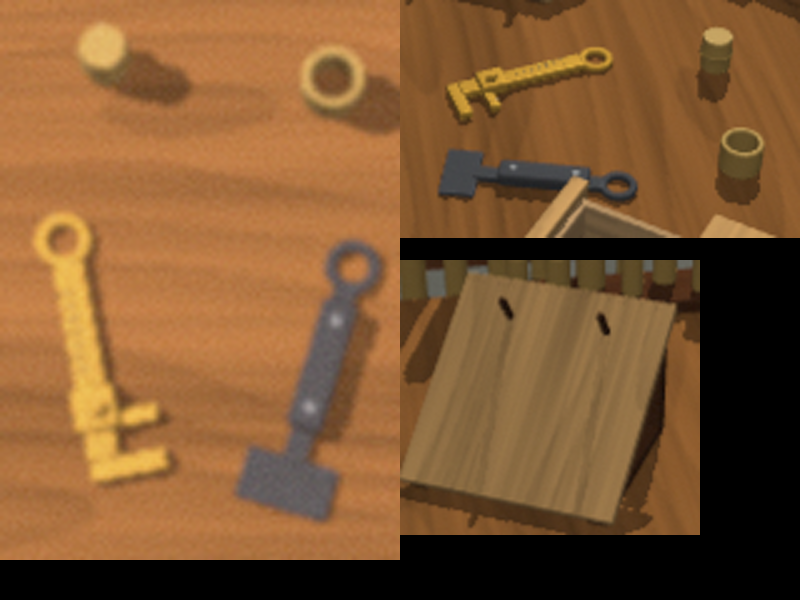

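The crop confirms the dark scraper, the small caliper (ring at about (271,210) in the top view), the solid plug at (281,161) and the hollow offcut at (338,170). In the side view the pegs are at about (287,129) and (326,135). Now I triangulate.

Run:
```python
from h import *
d=pickle.load(open("c0.pkl","rb"));t,s=d["top"],d["side"]
P=lambda n,a,b:print(n,np.round(tri((t,a),(s,b))[0]*1000),round(tri((t,a),(s,b))[1],1))
# ring centres by ellipse fit
for n,c,roi,f in(("scr",t,(328,205,355,285),0),("scr",s,(340,270,370,300),0),("cal",t,(262,202,280,219),1),("cal",s,(336,230,360,250),1)):
    f=[lambda h:(h[...,2]<120)&((h[...,0]>60)|(h[...,1]<90)),lambda h:(h[...,0]>18)&(h[...,0]<32)&(h[...,1]>130)&(h[...,2]>140)][f]
    print(n,blobs(mask(c["pixels"],roi,f)))
P("scr eye",(343.2,216.7),(358,289)); P("cal eye",(271,210),(348.4,239)); P("plug top",(280.75,161.5),(396.8,229.4))
for z in(.003,.014):print("scr eye/blade z",z,np.round(onz(t,(343.2,216.7),z)*1000),np.round(onz(t,(325,276.8),z)*1000), np.round(onz(s,(358,289),z)*1000))
print("cal eye",np.round(onz(t,(271,210),.005)*1000),"low beam end",np.round(onz(t,(279.8,269.5),.006)*1000),np.round(onz(s,(348.4,239),.005)*1000))
# pegs in top crop
a=t["pixels"][185:260,105:165];print(blobs(mask(t["pixels"],(105,185,165,260),lambda h:h[...,2]<95)))
P("pegL",(119,242),(287,128.8));P("pegR",(147,198),(326,135.3))
# wedge corners
for n,a,b in(("lowL",(185,307),(247.5,203)),("lowR",(235,225),(330,214))):P(n,a,b)
```

```text
scr [([335.4, 246.6], [328, 211, 22, 69, 505])]
scr [([353.1, 288.1], [340, 282, 25, 13, 157])]
cal [([270.9, 211.8], [264, 204, 14, 15, 73])]
cal [([344.5, 238.2], [336, 234, 19, 9, 88])]
scr eye [551. -70.   5.] 1.5
cal eye [566. 105.   2.] 0.7
plug top [677.  81.  36.] 0.0
scr eye/blade z 0.003 [550. -70.   3.] [403. -27.   3.] [553. -68.   3.]
scr eye/blade z 0.014 [547. -70.  14.] [402. -27.  14.] [550. -80.  14.]
cal eye [564. 105.   5.] low beam end [419.  80.   6.] [566. 102.   5.]
[]
pegL [457. 416. 147.] 0.1
pegR [554. 361. 147.] 0.4
lowL [331. 304.  -3.] 2.4
lowR [529. 189.  19.] 6.1
```

Request:
play_rows(deltas=[[[28,-50,0],[0,0,0]],[[28,-50,0],[0,0,0]],[[28,-50,0],[0,0,0]],[[28,-50,0],[0,0,0]],[[28,-50,0],[0,0,0]]], fingers=60, newtons=40)

```text
time: 0.78
eef_pos: [0.3316, 0.3956, 0.2313]
eef_rot: [0.143, 0.99, 0.0, 0.0]
contact_force: [0.9, -0.1, -0.1]
opening: 0.0604
grip_force: 0.0
```

Request:
play_rows(deltas=[[[28,-52,0],[0,0,0]],[[28,-52,0],[0,0,0]],[[28,-52,0],[0,0,0]],[[28,-52,0],[0,0,0]],[[28,-52,0],[0,0,0]]])

```text
time: 1.4
eef_pos: [0.4715, 0.1357, 0.2314]
eef_rot: [0.143, 0.99, 0.0, 0.0]
contact_force: [1.5, 0.4, 0.3]
opening: 0.0599
grip_force: 0.0
```

Request:
play_rows(deltas=[[[14,-59,0],[0,0,0]],[[14,-58,0],[0,0,0]],[[0,0,0],[0,0,0]]])

```text
time: 1.78
eef_pos: [0.4993, 0.015, 0.2314]
eef_rot: [0.147, 0.989, -0.001, 0.0]
contact_force: [-0.1, 1.0, -0.4]
opening: 0.0602
grip_force: 0.0
```

Run:
```python
from rig import observe, read_camera
from h import *
o=observe();print(o["time"],np.round(o["eef_pos"],4),np.round(o["joint_positions"],2))
c=read_camera("wrist");pickle.dump(c,open("w1.pkl","wb"));cv2.imwrite("pics/w1.png",c["pixels"])
```

```text
1.775 [0.4993 0.015  0.2314] [-0.5   0.19  0.39  1.99 -0.09  0.98  1.21]
```

View pics/w1.png

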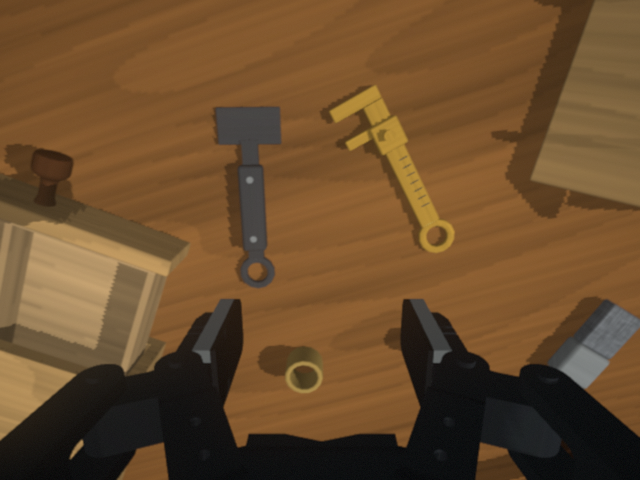

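The wrist view shows the dark scraper (eye at about (257,271), blade at (247,125)), the caliper (eye at (436,236)), the offcut at (304,372), and the drawer with its knob at the left. Next I fit the eyes and axes.

```bash
cat >> h.py <<'E'
DARK=lambda h:(h[...,2]<105)&((h[...,1]<75)|((h[...,0]>60)))
BRASS=lambda h:(h[...,0]>18)&(h[...,0]<32)&(h[...,1]>125)&(h[...,2]>125)
def hole(m,seed):
    "centre of the outer contour's hole nearest seed"
    cs,hi=cv2.findContours(m,cv2.RETR_CCOMP,cv2.CHAIN_APPROX_NONE);b=None
    for c,h in zip(cs,hi[0]):
        if h[3]>=0 and len(c)>=12:
            M=cv2.moments(c); 
            if M["m00"]<20: continue
            q=np.array([M["m10"],M["m01"]])/M["m00"];e=np.hypot(*(q-seed))
            if b is None or e<b[0]:b=(e,q,M["m00"])
    return b
E
python3 - <<'E'
from h import *
d=pickle.load(open("c0.pkl","rb"));t,s=d["top"],d["side"];w=pickle.load(open("w1.pkl","rb"))
ms=mask(w["pixels"],(200,95,290,292),DARK);mc=mask(w["pixels"],(320,80,462,260),BRASS)
hs=hole(ms,(257,271));hc=hole(mc,(436,236));print(hs,hc)
# handle axis: rows 175-240 scraper
def rect(m,r):
    q=np.zeros_like(m);x0,y0,x1,y1=r;q[y0:y1,x0:x1]=m[y0:y1,x0:x1];ys,xs=np.nonzero(q);return cv2.fitLine(np.c_[xs,ys].astype(np.float32),cv2.DIST_L2,0,.01,.01).ravel()
for n,m,r,h,z,side,eye in(("scr",ms,(235,172,275,245),hs,.014,(358,289),72),("cal",mc,(390,150,440,215),hc,.008,(348.4,239),72)):
    X,e=tri((w,h[1]),(s,side));print(n,"tri",np.round(X*1000,1),round(e,1), "top tri",)
    E=onz(w,h[1],.004);l=rect(m,r);A=onz(w,l[2:]-25*l[:2]*np.sign(l[1]),z);B=onz(w,l[2:]+25*l[:2]*np.sign(l[1]),z)
    u=(B-A)/np.linalg.norm(B-A);C=(A+B)/2
    print(" eye@z4",np.round(E*1000,1),"axis heading",np.degrees(np.arctan2(u[1],u[0])),"eye offset from axis",np.round(1000*np.cross((E-C)[:2],u[:2]),1))
E
```

```text
(np.float64(0.41677962865671736), array([257.04810496, 271.41399417]), 343.0) (np.float64(0.4221567524593275), array([436.23041261, 235.64626796]), 359.5)
scr tri [552.  -67.3   1.5] 1.2 top tri
 eye@z4 [549.9 -66.6   4. ] axis heading -15.944633502044036 eye offset from axis 1.4
cal tri [567.1 109.5  -1.2] 0.1 top tri
 eye@z4 [565.  108.5   4. ] axis heading 12.940505403300048 eye offset from axis 1.2<stdin>:12: DeprecationWarning: Arrays of 2-dimensional vectors are deprecated. Use arrays of 3-dimensional vectors instead. (deprecated in NumPy 2.0)
```

Request:
play_rows(deltas=[[[-7,-32,-40],[0,0,0.017]],[[-6,-32,-40],[0,0,0]],[[0,0,-30],[0,0,0]],[[0,0,0],[0,0,0]]])

```text
time: 2.33
eef_pos: [0.4841, -0.0422, 0.1196]
eef_rot: [0.134, 0.991, -0.0, -0.002]
contact_force: [0.1, 0.5, 0.1]
opening: 0.0601
grip_force: 0.0
```

Run:
```python
from rig import observe, read_camera
from h import *
o=observe();print(o["time"],np.round(o["eef_pos"],4),np.round(o["eef_rot"],4))
c=read_camera("wrist");pickle.dump(c,open("w2.pkl","wb"));cv2.imwrite("pics/w2.png",c["pixels"])
w=pickle.load(open("w1.pkl","rb"))
m=mask(c["pixels"],(0,0,640,300),DARK);cv2.imwrite("pics/m2.png",m)
h1=(257.05,271.41);p=proj(c,onz(w,h1,.004));h=hole(m,p);print(p,h);X,e=tri((w,h1),(c,h[1]));print(np.round(X*1000,1),e,np.round(onz(c,h[1],.004)*1000,1))
```

```text
2.325 [ 0.4841 -0.0422  0.1196] [ 1.337e-01  9.910e-01 -3.000e-04 -2.400e-03]
[313.22517278 327.92569587] (np.float64(40.69587406817108), array([312.19646799, 287.24282561]), 75.5)
[555.1 -73.7 -49.9] 13.802697562391238 [519.6 -58.8   4. ]
```

View pics/w2.png

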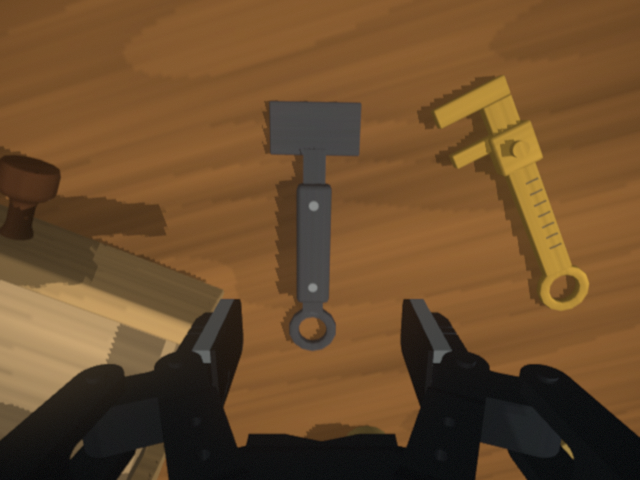

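The wrist view shows the scraper upright and centred between the fingers, with its eye at (313,328) and handle axis at x≈314. The caliper eye is at (565,288). The hole finder had locked onto a rivet, so I refine it.

Run:
```python
from rig import observe
from h import *
o=observe();print(np.round(o["eef_pos"],4),np.round(o["eef_rot"],4))
c=pickle.load(open("w2.pkl","rb"));w=pickle.load(open("w1.pkl","rb"))
for n,m,a,seed,al,ah in(("scr",mask(c["pixels"],(285,300,345,355),DARK),(257.05,271.41),(313,328),(314,205.5),(313,287.5)),("cal",mask(c["pixels"],(420,70,600,320),BRASS),(436.23,235.65),(565,288),(516,149),(552,240))):
    h=hole(m,seed);X,e=tri((w,a),(c,h[1]));print(n,np.round(h[1],1),h[2],"tri",np.round(X*1000,1),round(e,1),"onz4",np.round(onz(c,h[1],.004)*1000,1))
    E=onz(c,h[1],.004)
    ys,xs=np.nonzero(m);
    if n=="cal":
        # beam centre line by scanline midpoints between slide and eye
        for y0,y1 in((185,192),(245,252)):
            k=(ys>=y0)&(ys<y1)&(xs>500);p=(xs[k].mean(),ys[k].mean());B=onz(c,p,.008);v=(E-B);print(np.round(B*1000,1),np.degrees(np.arctan2(v[1],v[0])))
    else:
        m2=mask(c["pixels"],(285,190,345,290),DARK);ys,xs=np.nonzero(m2)
        for y in(195,275):
            k=(ys>=y)&(ys<y+8);B=onz(c,(xs[k].mean(),y+3.5),.014);v=E-B;print(np.round(B*1000,1),np.ptp(xs[k]),np.degrees(np.arctan2(v[1],v[0])))
```

```text
[ 0.4855 -0.0422  0.121 ] [ 0.1335  0.991  -0.     -0.001 ]
scr [312.1 328.5] 569.0 tri [550.6 -67.4   2.7] 0.4 onz4 [550.2 -67.5   4. ]
[458.4 -40.5  14. ] 33 -16.396431289317405
[509.5 -55.6  14. ] 31 -16.416414249101265
cal [564.1 288. ] 665.0 tri [565.3 108.2   4.3] 0.4 onz4 [565.9 108.1   4. ]
[488.8  91.5   8. ] 12.21937146507121
[532.4 100.5   8. ] 12.944907379097447
```

Request:
play_rows(deltas=[[[0,-5,-45],[0,0,-0.018]],[[0,0,-45],[0,0,0]],[[0,0,-22],[0,0,0]],[[0,0,-6],[0,0,0]],[[0,0,0],[0,0,0]]])

```text
time: 3.0
eef_pos: [0.4871, -0.0479, 0.0043]
eef_rot: [0.143, 0.99, 0.0, 0.001]
contact_force: [-0.2, 0.4, 0.4]
opening: 0.0598
grip_force: 0.0
```

Request:
play_rows(deltas=[[[0,0,-3],[0,0,0]],[[0,0,0],[0,0,0]],[[0,0,0],[0,0,0]],[[0,0,0],[0,0,0]]], fingers=10, newtons=60)

```text
time: 3.5
eef_pos: [0.4865, -0.0484, 0.0012]
eef_rot: [0.143, 0.99, 0.0, 0.001]
contact_force: [-1.4, 0.6, 7.6]
opening: 0.0203
grip_force: 59.0
```

Request:
play_rows(deltas=[[[0,0,25],[0,0,0]],[[0,0,50],[0,0,0]],[[0,0,55],[0,0,0]],[[-4,25,55],[0,0,0]],[[-8,45,40],[0,0,0]]])

```text
time: 4.12
eef_pos: [0.4743, 0.0206, 0.228]
eef_rot: [0.146, 0.989, 0.0, 0.001]
contact_force: [0.9, 0.6, -1.5]
opening: 0.0204
grip_force: 59.6
```

Request:
play_rows(deltas=[[[-8,58,15],[0,0,0]],[[-8,58,0],[0,0,0]],[[-8,58,0],[0,0,0]],[[0,50,0],[0,0,0]],[[0,0,0],[0,0,0]]])

```text
time: 4.75
eef_pos: [0.4486, 0.2499, 0.2402]
eef_rot: [0.14, 0.99, 0.001, -0.0]
contact_force: [-0.4, -1.6, -1.1]
opening: 0.0203
grip_force: 59.5
```

Run:
```python
from rig import observe, read_camera
from h import *
o=observe();print(o["time"],np.round(o["eef_pos"],4),np.round(o["eef_rot"],4))
c=read_camera("wrist");pickle.dump(c,open("w3.pkl","wb"));cv2.imwrite("pics/w3.png",c["pixels"])
for X in((.463,.426,.131),(.457-.006,.416-.01,.163),(.560,.371,.131)):print(proj(c,X))
```

```text
4.75 [0.4486 0.2499 0.2402] [ 1.399e-01  9.902e-01  6.000e-04 -2.000e-04]
[600.47179008 181.44103039]
[600.0602635  179.69080858]
[532.10457905 336.24627517]
```

View pics/w3.png

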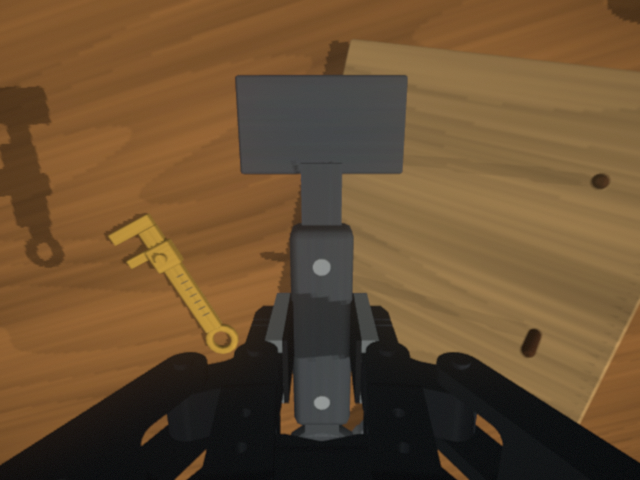

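Scraper held straight. The pegs are seen at (600,181) and (532,343), matching the prediction within a few pixels. Next I refine with this view, and work out the hanging pose.

Run:
```python
from h import *
d=pickle.load(open("c0.pkl","rb"));t,s=d["top"],d["side"];c=pickle.load(open("w3.pkl","rb"))
m=mask(c["pixels"],(500,150,630,370),lambda h:h[...,2]<70);b=blobs(m);print(b)
b.sort(key=lambda q:q[0][1]);L,R=b[0][0],b[1][0]
# refine top-view centroids by local darkness
def dark(cc,u,r=7):
    g=cv2.cvtColor(cc["pixels"],cv2.COLOR_BGR2GRAY).astype(float);x,y=map(int,u);p=g[y-r:y+r+1,x-r:x+r+1];w=np.clip(np.median(p)*.75-p,0,None)
    yy,xx=np.mgrid[y-r:y+r+1,x-r:x+r+1];return (w*xx).sum()/w.sum(),(w*yy).sum()/w.sum()
M=[]
for n,w,tp,sp in(("L",L,(119,242),(287,129)),("R",R,(147,198),(326,135))):
    tp=dark(t,tp);sp=dark(s,sp)
    X,e=tri((c,w),(t,tp),(s,sp));print(n,np.round(tp,1),np.round(sp,1),"tri3",np.round(X*1000,1),round(e,1),"wrist@z147",np.round(onz(c,w,.1474)*1000,1),"w+top",np.round(tri((c,w),(t,tp))[0]*1000,1),"w+side",np.round(tri((c,w),(s,sp))[0]*1000,1));M.append(onz(c,w,.1474))
v=M[0]-M[1];print("heading y",np.degrees(np.arctan2(v[1],v[0])),np.linalg.norm(v))
```

```text
[([530.3, 342.2], [521, 329, 19, 28, 323]), ([598.1, 180.8], [592, 175, 14, 13, 132])]
L [119.  241.7] [287.1 129. ] tri3 [457.5 415.8 145.9] 0.5 wrist@z147 [456.6 414.5 147.4] w+top [458.3 417.3 142.7] w+side [457.2 415.3 146.3]
R [146.3 198.3] [326.  135.4] tri3 [553.8 363.4 145.6] 0.3 wrist@z147 [552.1 362.7 147.4] w+top [554.2 363.7 144.7] w+side [553.7 363.5 145.6]
heading y 151.51294742231718 0.10867169951523732
```

Request:
play_rows(deltas=[[[-4,11,0],[0,0,0.17]],[[-4,11,0],[0,0,0.17]],[[-4,11,0],[0,0,0.17]],[[-4,11,0],[0,0,0.17]],[[-4,11,0],[0,0,0.17]]])

```text
time: 5.42
eef_pos: [0.4302, 0.2986, 0.2403]
eef_rot: [-0.279, 0.96, -0.0, -0.0]
contact_force: [0.4, -0.5, -1.4]
opening: 0.0201
grip_force: 59.5
```

Request:
play_rows(deltas=[[[-4,11,0],[0,0,0.17]],[[-4,11,0],[0,0,0.17]],[[-4,11,0],[0,0,0.167]],[[0,0,0],[0.134,-0.0733,0]],[[0,0,0],[0.134,-0.0733,0]]])

```text
time: 6.05
eef_pos: [0.4187, 0.332, 0.2404]
eef_rot: [-0.503, 0.851, 0.078, 0.133]
contact_force: [-0.5, -0.2, -2.1]
opening: 0.0204
grip_force: 59.5
```

Request:
play_rows(deltas=[[[0,0,-10],[0.134,-0.0733,0]],[[0,0,-20],[0.134,-0.0733,0]],[[0,0,-10],[0,0,0]],[[0,0,0],[0,0,0]],[[0,0,0],[0,0,0]]])

```text
time: 6.68
eef_pos: [0.4134, 0.3405, 0.2118]
eef_rot: [-0.496, 0.826, 0.147, 0.224]
contact_force: [0.1, -0.7, -1.8]
opening: 0.0206
grip_force: 59.6
```

```bash
cat > t.py <<'E'
import sys;from h import *;from rig import observe
from scipy.spatial.transform import Rotation as Ro
hd=np.radians(151.3);yb=np.array([np.cos(hd),np.sin(hd),0]);xh=np.array([yb[1],-yb[0],0]);a=np.radians(35)
n=np.array([*(-np.sin(a)*xh[:2]),np.cos(a)]);ux=np.array([*(np.cos(a)*xh[:2]),np.sin(a)])
midL=np.array([457.2,415.5,146.8]);midR=np.array([553.6,363.3,146.5])
Rt=np.c_[-ux,yb,-n]
def rep(eye,mid,hs):
    "eye: tool offset along ux,y(board),n from TCP [mm]"
    o=observe();p=o["eef_pos"]*1000;R=Ro.from_quat(o["eef_rot"]);foot=mid-20*n
    print("t",o["time"],"tcp",np.round(p,1),"q",np.round(o["joint_positions"],2),"F",np.round(o["contact_force"],1))
    print("rotvec to target",np.round((Ro.from_matrix(Rt)*R.inv()).as_rotvec(),4))
    M=R.as_matrix();E=p+M@[-eye[0],eye[1],-eye[2]]
    print("eye now rel foot (ux,yb,n)",np.round([(E-foot)@v for v in(ux,yb,n)],1))
    for h in hs:print(h,"delta for final rot",np.round(foot+h*n-Rt@[-eye[0],eye[1],-eye[2]]-p,1))
E
python3 -c "
from t import *
rep((66.7,-.2,1.8),midL,(58,20,3))"
```

```text
t 6.675 tcp [413.4 340.5 211.8] q [-0.6   0.1  -0.07  2.26 -0.67  0.36  2.56] F [ 0.1 -0.7 -1.8]
rotvec to target [ 0.0514 -0.0506 -0.0179]
eye now rel foot (ux,yb,n) [ 32.9   2.4 120.2]
58 delta for final rot [  7.4   9.  -73.6]
20 delta for final rot [  17.9   28.1 -104.8]
3 delta for final rot [  22.6   36.6 -118.7]
```

Request:
play_rows(deltas=[[[1,6,-20],[0,0,0]],[[1,6,-20],[0,0,0]],[[1,5,-20],[0,0,0]],[[0,0,0],[0,0,0]],[[0,0,0],[0,0,0]]])

```text
time: 7.3
eef_pos: [0.4165, 0.3581, 0.1523]
eef_rot: [-0.496, 0.826, 0.147, 0.224]
contact_force: [0.0, -0.6, -1.1]
opening: 0.02
grip_force: 59.5
```

```bash
python3 -c "
from t import *
rep((66.7,-.2,1.8),midL,(58,20,3))"
```

```text
t 7.3 tcp [416.5 358.1 152.3] q [-0.52  0.23 -0.19  2.28 -0.92  0.21  2.82] F [ 0.  -0.6 -1.1]
rotvec to target [ 0.0508 -0.0502 -0.0185]
eye now rel foot (ux,yb,n) [12.6  8.2 61.8]
58 delta for final rot [  4.3  -8.7 -14.1]
20 delta for final rot [ 14.8  10.4 -45.3]
3 delta for final rot [ 19.5  19.  -59.2]
```

Request:
play_rows(deltas=[[[0,-5,0],[-0.088,0.048,0]],[[0,-5,0],[0,0,0]],[[0,0,0],[0,0,0]]])

```text
time: 7.68
eef_pos: [0.4149, 0.3506, 0.1516]
eef_rot: [-0.502, 0.833, 0.13, 0.191]
contact_force: [0.7, -1.3, -2.4]
opening: 0.0206
grip_force: 59.6
```

```bash
cat >> t.py <<'E'
def go(eye,mid,hs):
    rep(eye,mid,())
    o=observe();p=o["eef_pos"]*1000;M=Ro.from_quat(o["eef_rot"]).as_matrix();E=p+M@[-eye[0],eye[1],-eye[2]]
    for h in hs:print(h,"delta, rot kept",np.round(mid-20*n+h*n-E,1))
E
python3 -c "
from t import *
go((66.7,-.2,1.8),midL,(55,20,3))"
```

```text
t 7.675 tcp [414.9 350.6 151.6] q [-0.72  0.22  0.02  2.26 -0.71  0.31  2.59] F [ 0.7 -1.3 -2.4]
rotvec to target [ 0.1157 -0.0908 -0.0224]
eye now rel foot (ux,yb,n) [ 5.7  6.2 60.3]
55 delta, rot kept [ 4.7 -4.4 -7.7]
20 delta, rot kept [ 14.3  13.2 -36.3]
3 delta, rot kept [ 19.   21.8 -50.3]
```

Request:
play_rows(deltas=[[[3,-3,-4],[0,0,0]],[[2,-2,-4],[0,0,0]],[[0,0,0],[0,0,0]],[[0,0,0],[0,0,0]]])

```text
time: 8.18
eef_pos: [0.4204, 0.3451, 0.1428]
eef_rot: [-0.501, 0.834, 0.13, 0.19]
contact_force: [0.6, -0.3, -1.8]
opening: 0.0205
grip_force: 59.6
```

```bash
python3 -c "
from t import *
go((66.7,-.2,1.8),midL,(48,20,3))
from rig import read_camera
d={k:read_camera(k) for k in('top','side')};pickle.dump(d,open('c2.pkl','wb'))
def cr(c,r,k):
    x0,y0,x1,y1=r;return cv2.resize(c['pixels'][y0:y1,x0:x1],None,fx=k,fy=k,interpolation=cv2.INTER_CUBIC)
a=cr(d['side'],(240,90,360,200),4);b=cr(d['top'],(80,160,180,300),3);W=np.zeros((450,800,3),np.uint8);W[:440,:480]=a;W[:420,490:790]=b;cv2.imwrite('pics/b1.png',W)
"
```

```text
t 8.175 tcp [420.4 345.1 142.8] q [-0.68  0.24 -0.01  2.26 -0.74  0.3   2.64] F [ 0.6 -0.3 -1.8]
rotvec to target [ 0.1175 -0.0926 -0.0205]
eye now rel foot (ux,yb,n) [-1.1 -1.5 54.3]
48 delta, rot kept [ 0.8  4.7 -4.5]
20 delta, rot kept [  8.6  18.8 -27.4]
3 delta, rot kept [ 13.2  27.3 -41.3]
```

View pics/b1.png

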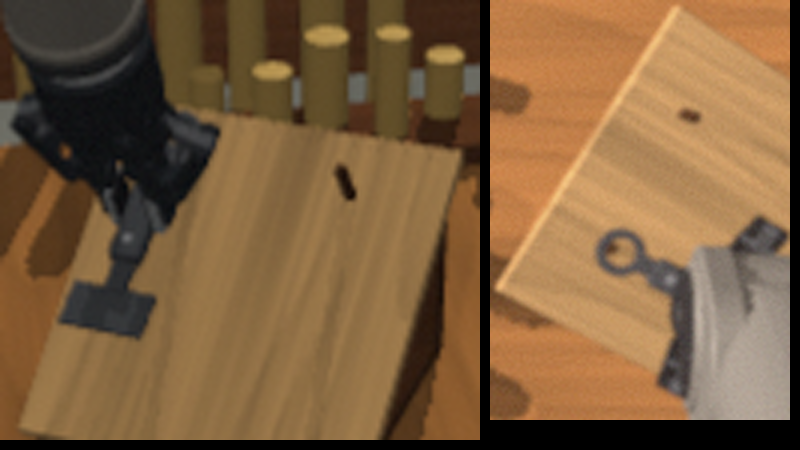

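Top crop: the ring is centred at about (124,243) with the left peg visible through its hole. I check that against my computed eye.

```bash
python3 -c "
from t import *
d=pickle.load(open('c2.pkl','rb'));t=d['top']
f=midL-20*n
E=f-1.1*ux-1.5*yb+54.3*n
print('eye pred',proj(t,E/1000),'peg tip/mid pred',proj(t,(f+40*n)/1000),proj(t,midL/1000))
m=mask(t['pixels'],(112,232,140,256),DARK);print(hole(m,(124,243)),blobs(m))
h=hole(m,(124,243))
if h: print('eye on ray: err world mm at same z',np.round(onz(t,h[1],E[2]/1000)*1000-E,1))
"
```

```text
eye pred [122.86784298 243.63839419] peg tip/mid pred [120.76669028 243.09554896] [119.07013202 241.86886707]
(np.float64(1.1355395953918777), array([123.3874269 , 243.95614035]), 114.0) [([128.7, 246.7], [116, 237, 24, 19, 131])]
eye on ray: err world mm at same z [-0.7 -1.1  0. ]
```

Request:
play_rows(deltas=[[[1,5,-5],[0,0,0]],[[4,7,-11],[0,0,0]],[[3,7,-11],[0,0,0]],[[0,0,0],[0,0,0]]])

```text
time: 8.78
eef_pos: [0.4277, 0.3648, 0.1145]
eef_rot: [-0.502, 0.834, 0.13, 0.189]
contact_force: [0.4, 0.1, -1.0]
opening: 0.0205
grip_force: 59.6
```

```bash
python3 -c "
from t import *
go((66.7,-.2,1.8),midL,(6,4,))"
```

```text
t 8.775 tcp [427.7 364.8 114.5] q [-0.65  0.32 -0.07  2.24 -0.81  0.23  2.71] F [ 0.4  0.1 -1. ]
rotvec to target [ 0.1186 -0.0942 -0.022 ]
eye now rel foot (ux,yb,n) [-0.3  1.6 19. ]
6 delta, rot kept [  5.1   6.  -10.5]
4 delta, rot kept [  5.7   7.  -12.1]
```

Request:
play_rows(deltas=[[[2,3,-5],[0,0,0]],[[3,3,-6],[0,0,0]],[[0,0,0],[0,0,0]]])

```text
time: 9.15
eef_pos: [0.4334, 0.3704, 0.1046]
eef_rot: [-0.502, 0.834, 0.13, 0.19]
contact_force: [-0.4, 0.4, -1.8]
opening: 0.0204
grip_force: 59.6
```

```bash
python3 -c "
from t import *
go((66.7,-.2,1.8),midL,(4,))"
```

```text
t 9.15 tcp [433.4 370.4 104.6] q [-0.63  0.35 -0.09  2.22 -0.84  0.21  2.74] F [-0.4  0.4 -1.8]
rotvec to target [ 0.1177 -0.0926 -0.0211]
eye now rel foot (ux,yb,n) [ 0.3 -0.6  6.6]
4 delta, rot kept [ 0.1  1.4 -2.3]
```

Request:
play_rows(deltas=[[[0,0,0],[0,0,0]],[[0,0,0],[0,0,0]],[[0,0,0],[0,0,0]],[[0,0,0],[0,0,0]]], fingers=48)

```text
time: 9.65
eef_pos: [0.4333, 0.3705, 0.1052]
eef_rot: [-0.502, 0.834, 0.13, 0.19]
contact_force: [-0.3, 0.2, -0.2]
opening: 0.0483
grip_force: 0.0
```

Request:
play_rows(deltas=[[[-3,-5,12],[0,0,0]],[[-7,-12,25],[0,0,0]],[[-10,-18,40],[0,0,0]],[[0,-15,45],[-0.1,0.055,-0.1]],[[5,-20,30],[-0.15,0.08,-0.1]]])

```text
time: 10.28
eef_pos: [0.4121, 0.3151, 0.2329]
eef_rot: [-0.456, 0.88, 0.075, 0.109]
contact_force: [-0.0, 2.4, -0.8]
opening: 0.048
grip_force: 0.0
```

```bash
python3 -c "
from t import *
from rig import read_camera
go((66.7,-.2,1.8),midL,())
d={k:read_camera(k) for k in('top','side')};pickle.dump(d,open('c3.pkl','wb'))
def cr(c,r,k):
    x0,y0,x1,y1=r;return cv2.resize(c['pixels'][y0:y1,x0:x1],None,fx=k,fy=k,interpolation=cv2.INTER_CUBIC)
a=cr(d['side'],(240,90,360,220),3.3);b=cr(d['top'],(80,160,240,310),2.5);W=np.zeros((450,800,3),np.uint8);W[:a.shape[0],:a.shape[1]]=a;W[:b.shape[0],400:400+b.shape[1]]=b;cv2.imwrite('pics/b2.png',W)
"
```

```text
t 10.275 tcp [412.1 315.1 232.9] q [-1.    0.09  0.3   2.11 -0.2   0.7   1.97] F [-0.   2.4 -0.8]
rotvec to target [ 0.2781 -0.2114  0.1022]
eye now rel foot (ux,yb,n) [ 22.4 -16.4 132.7]
```

View pics/b2.png

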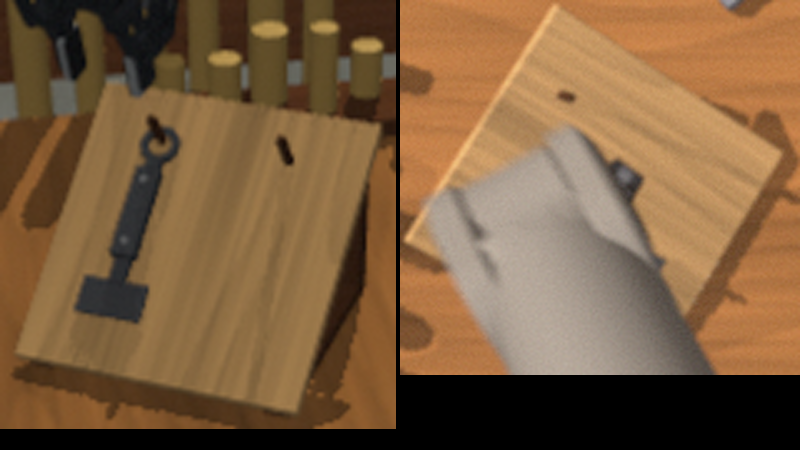

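The scraper hangs on the left peg, straight down the board. Next is the caliper.

```bash
cat >> t.py <<'E'
def down(hy,pos=None):
    o=observe();a=np.radians(hy);y=np.array([np.cos(a),np.sin(a),0]);z=np.array([0,0,-1.]);R=np.c_[np.cross(y,z),y,z]
    print("tcp",np.round(o["eef_pos"]*1000,1),"rotvec to down",np.round((Ro.from_matrix(R)*Ro.from_quat(o["eef_rot"]).inv()).as_rotvec(),3), "delta",None if pos is None else np.round(np.array(pos)-o["eef_pos"]*1000,1),"q",np.round(o["joint_positions"],2))
E
python3 -c "
from t import *
down(102.2,(503,94.7,120))"
```

```text
tcp [415.4 319.  236.3] rotvec to down [-0.181  0.214 -0.741] delta [  87.6 -224.3 -116.3] q [-1.    0.09  0.3   2.11 -0.2   0.7   1.97]
```

Request:
play_rows(deltas=[[[17,-45,0],[-0.036,0.043,-0.148]],[[17,-45,0],[-0.036,0.043,-0.148]],[[17,-45,-10],[-0.036,0.043,-0.148]],[[17,-45,-25],[-0.036,0.043,-0.148]],[[19,-44,-40],[-0.037,0.042,-0.149]]])

```text
time: 11.0
eef_pos: [0.5009, 0.0923, 0.1567]
eef_rot: [-0.105, 0.994, 0.002, -0.001]
contact_force: [0.4, 0.1, 0.0]
opening: 0.0478
grip_force: 0.0
```

Request:
play_rows(deltas=[[[0,0,-41],[0,0,0]],[[0,0,0],[0,0,0]],[[0,0,0],[0,0,0]]])

```text
time: 11.38
eef_pos: [0.5001, 0.0933, 0.1168]
eef_rot: [-0.107, 0.994, 0.002, -0.002]
contact_force: [0.4, 0.5, -0.5]
opening: 0.0478
grip_force: 0.0
```

Run:
```python
from t import *
from rig import read_camera
c=read_camera("wrist");pickle.dump(c,open("w4.pkl","wb"))
w=pickle.load(open("w1.pkl","rb"));m=mask(c["pixels"],(150,0,520,400),BRASS);h=hole(m,proj(c,(.5656,.1082,.004)))
X,e=tri((w,(436.23,235.65)),(c,h[1]));E=onz(c,h[1],.004)*1000;print("seed dist",h[0],h[2],"tri",np.round(X*1000,1),round(e,1),"onz",np.round(E,1))
ys,xs=np.nonzero(m);B=np.array([onz(c,(x,y),.008)*1000 for x,y in zip(xs[::7],ys[::7])])
u=np.array([np.cos(np.radians(12.2)),np.sin(np.radians(12.2))])
for k in range(2):
    r=(B-E)[:,:2];s=r@u;l=r@[-u[1],u[0]];q=(s<-25)&(s>-85)&(abs(l)<13)
    vx,vy,x0,y0=cv2.fitLine(B[q,:2].astype(np.float32),cv2.DIST_L2,0,.01,.01).ravel();vx,vy=(vx,vy) if vx>0 else (-vx,-vy);u=np.array([vx,vy])
mx=l[(abs(s+60)<4)&(abs(l)<15)];print("heading",np.degrees(np.arctan2(vy,vx)),"width",np.ptp(mx),"eye lateral from line",np.round((E[0]-x0)*-vy+(E[1]-y0)*vx,1))
g=E[:2]-64*u;print("grip",g);down(np.degrees(np.arctan2(vy,vx))+90,(*g,1))
```

```text
seed dist 0.4683039218863305 611.5 tri [563.6 107.6   7.8] 0.2 onz [565.5 107.9   4. ]
heading 11.674127 width 16.951134674507863 eye lateral from line 0.2
grip [502.8322018  94.9260473]
tcp [500.5  93.5 117.4] rotvec to down [-0.004 -0.003 -0.011] delta [   2.3    1.4 -116.4] q [-0.72  0.39  0.51  2.08 -0.29  0.74  1.76]
```

Request:
play_rows(deltas=[[[2,1,-45],[0,0,-0.011]],[[0,0,-40],[0,0,0]],[[0,0,-24],[0,0,0]],[[0,0,-7],[0,0,0]],[[0,0,0],[0,0,0]]])

```text
time: 12.05
eef_pos: [0.5027, 0.0943, 0.0011]
eef_rot: [-0.101, 0.995, 0.002, -0.002]
contact_force: [-0.2, 0.0, 0.3]
opening: 0.0482
grip_force: 0.0
```

Request:
play_rows(deltas=[[[0,0,-1],[0,0,0]],[[0,0,0],[0,0,0]],[[0,0,0],[0,0,0]],[[0,0,0],[0,0,0]]], fingers=6, newtons=60)

```text
time: 12.55
eef_pos: [0.5031, 0.0936, 0.0005]
eef_rot: [-0.101, 0.995, 0.002, -0.001]
contact_force: [-1.0, -1.4, 9.5]
opening: 0.0159
grip_force: 61.0
```

```bash
python3 -c "
from t import *
down(101.7)"
```

```text
tcp [5.031e+02 9.360e+01 5.000e-01] rotvec to down [-0.003 -0.003  0.002] delta None q [-0.6   0.6   0.37  2.12 -0.44  0.51  1.88]
```

Request:
play_rows(deltas=[[[0,0,25],[0,0,0]],[[0,0,55],[0,0,0]],[[0,0,55],[0,0,0]],[[0,10,55],[0,0,0.08]],[[3,30,40],[0,0,0.17]]])

```text
time: 13.18
eef_pos: [0.5052, 0.1325, 0.2322]
eef_rot: [-0.225, 0.974, 0.001, -0.001]
contact_force: [0.6, 0.9, -2.2]
opening: 0.0159
grip_force: 59.1
```

Request:
play_rows(deltas=[[[3,35,0],[0,0,0.17]],[[3,35,0],[0,0,0.17]],[[3,35,0],[0,0,0.17]],[[3,30,0],[0,0,0.106]],[[0,25,-10],[0.123,-0.067,0]]])

```text
time: 13.8
eef_pos: [0.5175, 0.2981, 0.2198]
eef_rot: [-0.51, 0.857, 0.037, 0.06]
contact_force: [-0.4, -0.4, -2.1]
opening: 0.016
grip_force: 59.1
```

Request:
play_rows(deltas=[[[0,5,-15],[0.123,-0.067,0]],[[0,0,-15],[0.123,-0.067,0]],[[0,0,-15],[0.123,-0.067,0]],[[0,0,0],[0,0,0]],[[0,0,0],[0,0,0]]])

```text
time: 14.42
eef_pos: [0.517, 0.3018, 0.1783]
eef_rot: [-0.494, 0.83, 0.138, 0.221]
contact_force: [0.3, 0.3, -1.1]
opening: 0.0159
grip_force: 59.1
```

```bash
python3 -c "
from t import *
go((64,.3,2.5),midR,(60,))"
```

```text
t 14.425 tcp [517.  301.8 178.3] q [-0.47  0.27  0.    2.13 -0.8   0.42  2.86] F [ 0.3  0.3 -1.1]
rotvec to target [ 0.0694 -0.0491 -0.007 ]
eye now rel foot (ux,yb,n) [23.7  2.9 84.2]
60 delta, rot kept [ -0.1  -6.2 -33.4]
```

Request:
play_rows(deltas=[[[0,-2,-12],[0,0,-0.03]],[[0,-2,-12],[0,0,0]],[[0,-2,-8],[0,0,0]],[[0,0,0],[0,0,0]],[[0,0,0],[0,0,0]]])

```text
time: 15.05
eef_pos: [0.5165, 0.297, 0.1462]
eef_rot: [-0.482, 0.836, 0.135, 0.223]
contact_force: [-0.2, 0.6, -1.0]
opening: 0.0156
grip_force: 59.1
```

```bash
python3 - <<'E'
from t import *
from rig import read_camera
ey=(64,.3,2.5)
go(ey,midR,(48,20,5))
o=observe();E=o["eef_pos"]*1000+Ro.from_quat(o["eef_rot"]).as_matrix()@[-ey[0],ey[1],-ey[2]]
for k,tol in(("top",1),("side",1)):
    c=read_camera(k);p=proj(c,E/1000);x,y=map(int,p);m=mask(c["pixels"],(x-14,y-12,x+14,y+12),lambda h:(h[...,0]>18)&(h[...,0]<32)&(h[...,1]>150)&(h[...,2]>90))
    h=hole(m,p);print(k,p,h,blobs(m,2))
    if h:print("err",np.round(onz(c,h[1],E[2]/1000)*1000-E,1))
    cv2.imwrite(f"pics/r_{k}.png",cv2.resize(c["pixels"][y-30:y+30,x-35:x+35],None,fx=5,fy=5))
E
python3 -c "
import cv2,numpy as np
cv2.imwrite('pics/r.png',np.hstack([cv2.imread('pics/r_top.png'),cv2.imread('pics/r_side.png')]))"
```

```text
t 15.05 tcp [516.5 297.  146.2] q [-0.37  0.32 -0.12  2.16 -0.87  0.33  2.92] F [-0.2  0.6 -1. ]
rotvec to target [ 0.0679 -0.049   0.0205]
eye now rel foot (ux,yb,n) [ 1.6 -0.5 60.5]
48 delta, rot kept [  2.4   5.3 -11.2]
20 delta, rot kept [ 10.1  19.4 -34.1]
5 delta, rot kept [ 14.2  27.  -46.4]
top [149.91664822 198.91714114] None [([158.3, 204.1], [151, 200, 12, 10, 45]), ([145.6, 195.2], [144, 192, 5, 9, 15])]
side [323.30906418 127.06855805] None [([326.3, 123.9], [323, 121, 7, 8, 24]), ([322.7, 134.4], [322, 133, 3, 4, 9])]
```

Request:
play_rows(deltas=[[[0,0,-4],[-0.07,0.038,-0.05]],[[0,0,0],[0,0,0]],[[0,0,0],[0,0,0]]])

```text
time: 15.52
eef_pos: [0.5158, 0.2959, 0.1414]
eef_rot: [-0.466, 0.856, 0.109, 0.194]
contact_force: [0.5, 0.0, -0.4]
opening: 0.0162
grip_force: 59.1
```

```bash
cat > r.py <<'E'
from t import *
from rig import read_camera
ey=(64,.3,2.5)
go(ey,midR,(48,20,5))
o=observe();E=o["eef_pos"]*1000+Ro.from_quat(o["eef_rot"]).as_matrix()@[-ey[0],ey[1],-ey[2]]
L=[]
for k in("top","side"):
    c=read_camera(k);p=proj(c,E/1000);x,y=map(int,p);print(k,p)
    L.append(cv2.resize(c["pixels"][y-30:y+30,x-35:x+35],None,fx=5.5,fy=5.5,interpolation=cv2.INTER_CUBIC))
    for q in(p,proj(c,(midR+20*n)/1000)):cv2.drawMarker(L[-1],tuple(int(v) for v in((q[0]-x+35.5)*5.5,(q[1]-y+30.5)*5.5)),(0,0,255) if q is p else (255,0,0),0,10,1)
cv2.imwrite("pics/r.png",np.hstack(L))
E
python3 r.py
```

```text
t 15.525 tcp [515.8 295.9 141.4] q [-0.56  0.32  0.05  2.14 -0.69  0.36  2.67] F [ 0.5  0.  -0.4]
rotvec to target [ 0.1364 -0.0882  0.0702]
eye now rel foot (ux,yb,n) [-2.8 -3.1 52.3]
48 delta, rot kept [-0.4  5.6 -1.9]
20 delta, rot kept [  7.3  19.7 -24.9]
5 delta, rot kept [ 11.4  27.3 -37.2]
top [151.48138303 198.75283945]
side [324.40831788 130.31258998]
```

View pics/r.png

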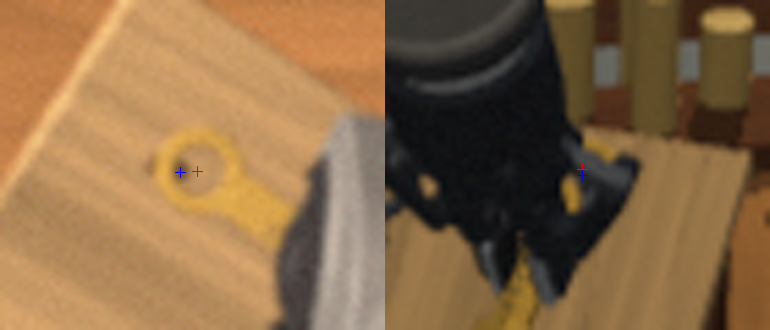

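The predicted ring centre matches the picture: about (198,171) against the marker at (196,172), with the right peg tip visible inside the hole. Inserting.

Request:
play_rows(deltas=[[[0,5,-2],[0,0,0]],[[2,5,-8],[0,0,0]],[[3,5,-8],[0,0,0]],[[2,5,-7],[0,0,0]],[[0,0,0],[0,0,0]]])

```text
time: 16.25
eef_pos: [0.5228, 0.3157, 0.1151]
eef_rot: [-0.465, 0.857, 0.109, 0.193]
contact_force: [-1.1, -0.6, -1.5]
opening: 0.0157
grip_force: 59.1
```

```bash
python3 -c "
from t import *
go((64,.3,2.5),midR,(6,))"
```

```text
t 16.25 tcp [522.8 315.7 115.1] q [-0.55  0.38  0.01  2.12 -0.72  0.31  2.68] F [-1.1 -0.6 -1.5]
rotvec to target [ 0.1378 -0.0907  0.0724]
eye now rel foot (ux,yb,n) [-0.9  0.2 18.8]
6 delta, rot kept [  4.   7. -10.]
```

Request:
play_rows(deltas=[[[2,4,-5],[0,0,0]],[[2,3,-6],[0,0,0]],[[0,0,0],[0,0,0]],[[0,0,0],[0,0,0]]])

```text
time: 16.75
eef_pos: [0.5271, 0.3224, 0.1052]
eef_rot: [-0.465, 0.857, 0.109, 0.193]
contact_force: [0.2, -0.2, -1.5]
opening: 0.0158
grip_force: 59.2
```

Request:
play_rows(deltas=[[[0,0,0],[0,0,0]],[[0,0,0],[0,0,0]],[[0,0,0],[0,0,0]],[[0,0,0],[0,0,0]]], fingers=45)

```text
time: 17.25
eef_pos: [0.5272, 0.3224, 0.1052]
eef_rot: [-0.465, 0.857, 0.109, 0.193]
contact_force: [0.1, -0.6, 0.1]
opening: 0.0451
grip_force: 0.0
```

Request:
play_rows(deltas=[[[-3,-5,12],[0,0,0]],[[-7,-12,25],[0,0,0]],[[-10,-18,40],[0,0,0]],[[0,-15,45],[-0.1,0.055,-0.1]],[[10,-20,20],[-0.15,0.08,-0.1]]])

```text
time: 17.88
eef_pos: [0.5149, 0.2583, 0.2342]
eef_rot: [-0.406, 0.908, 0.032, 0.102]
contact_force: [0.1, 1.3, -1.3]
opening: 0.0449
grip_force: 0.0
```

```bash
python3 -c "
from t import *
from rig import read_camera
d={k:read_camera(k) for k in('side','top')};pickle.dump(d,open('c4.pkl','wb'))
down(90,(675,81,120))
f=midR-20*n;s=d['side']
print('expected ring/beam px',proj(s,(f-5.5*ux+3*n)/1000),proj(s,(f-140*ux+4*n)/1000))
m=mask(s['pixels'],(250,110,365,220),lambda h:(h[...,0]>18)&(h[...,0]<32)&(h[...,1]>175)&(h[...,2]>90));print(blobs(m,4))
"
```

```text
tcp [518.5 263.  236.6] rotvec to down [-0.068  0.219 -0.843] delta [ 156.5 -182.  -116.6] q [-0.88  0.21  0.38  1.96 -0.18  0.77  2.01]
expected ring/beam px [326.54445827 140.11246685] [312.24088699 186.31050905]
[([316.9, 169.2], [305, 135, 28, 59, 380])]
```

```bash
python3 -c "
from t import *
down(53,(670,85,200))
d=pickle.load(open('c4.pkl','rb'))
for k in('top','side'):
    c=d[k];p=proj(c,(.677,.081,.036));print(k,p)
"
```

```text
tcp [518.5 263.  236.6] rotvec to down [ 0.006  0.244 -1.486] delta [ 151.5 -178.   -36.6] q [-0.88  0.21  0.38  1.96 -0.18  0.77  2.01]
top [280.87010952 161.36868872]
side [396.96960275 229.56665485]
```

Request:
play_rows(deltas=[[[17,-20,0],[0.001,0.027,-0.165]],[[17,-20,0],[0.001,0.027,-0.165]],[[17,-20,0],[0.001,0.027,-0.165]],[[17,-20,0],[0.001,0.027,-0.165]],[[17,-20,0],[0.001,0.027,-0.165]]], fingers=55)

```text
time: 18.6
eef_pos: [0.6001, 0.1602, 0.2314]
eef_rot: [-0.006, 0.999, 0.019, 0.048]
contact_force: [1.3, -0.2, 0.2]
opening: 0.0548
grip_force: 0.0
```

Request:
play_rows(deltas=[[[17,-20,-10],[0.001,0.027,-0.165]],[[17,-20,-10],[0.001,0.027,-0.165]],[[17,-20,-10],[0.001,0.027,-0.165]],[[15,-18,-10],[0.001,0.027,-0.165]],[[0,0,0],[0,0,0]]])

```text
time: 19.23
eef_pos: [0.6663, 0.0806, 0.1904]
eef_rot: [0.318, 0.948, 0.004, -0.001]
contact_force: [-0.2, 0.2, -0.7]
opening: 0.0551
grip_force: 0.0
```

```bash
python3 -c "
from t import *
from rig import read_camera
c=read_camera('wrist');pickle.dump(c,open('w5.pkl','wb'));cv2.imwrite('pics/w5.png',c['pixels'])
down(53,(677,81,120))
for X in((.677,.081,.036),(.677,.081,0),(.41,-.2,.044),(.665,-.06,.028)):print(proj(c,X))
m=mask(c['pixels'],(0,0,640,420),lambda h:(h[...,0]>18)&(h[...,0]<32)&(h[...,1]>90)&(h[...,2]>110));print(blobs(m,5,150))
"
```

```text
tcp [665.9  82.  191. ] rotvec to down [-0.008  0.001 -0.002] delta [ 11.1  -1.  -71. ] q [-0.69  0.6   0.71  1.64 -0.44  1.07  1.08]
[329.42781664 229.50517444]
[328.35285488 218.10526216]
[-218.58080527  173.37090786]
[184.23673987 314.82136608]
[([594.0, 341.9], [535, 301, 105, 77, 2958]), ([190.8, 302.8], [166, 278, 52, 51, 1208]), ([334.6, 224.5], [316, 202, 37, 43, 1123])]
```

View pics/w5.png

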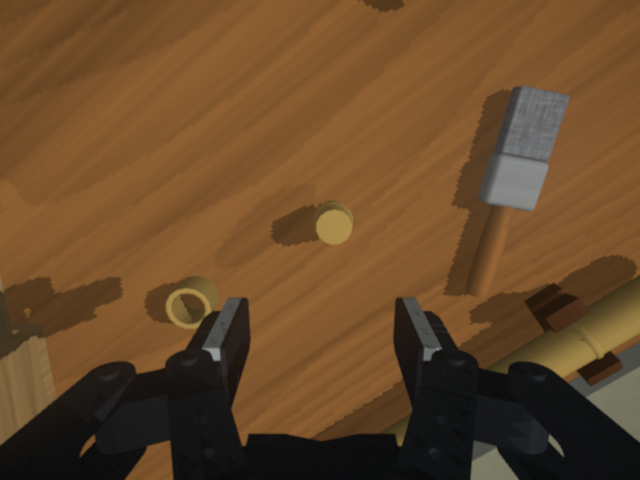

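The wrist view shows the plug's top face at (334,226), the offcut at (190,305), and the brush to the right, clear of the fingers. Now the plug and drawer numbers.

Run:
```python
from t import *
c=pickle.load(open('w5.pkl','rb'));d=pickle.load(open('c4.pkl','rb'));d0=pickle.load(open('c0.pkl','rb'));w1=pickle.load(open('w1.pkl','rb'));w2=pickle.load(open('w2.pkl','rb'))
g=cv2.cvtColor(c["pixels"],cv2.COLOR_BGR2HSV)
m=mask(c["pixels"],(305,190,365,255),lambda h:(h[...,0]>18)&(h[...,0]<32)&(h[...,1]>90)&(h[...,2]>150));print("face",blobs(m,2))
f=(334,226);X,e=tri((c,f),(d0['side'],(396.8,229.4)),(d0['top'],(280.75,161.5)));print("plug",np.round(X*1000,1),round(e,1),np.round(onz(c,f,.036)*1000,1))
# knob
kn=lambda h:((h[...,0]<11)|(h[...,0]>170))&(h[...,2]<110)&(h[...,1]>100)
for n,cc,r in(("top",d['top'],(380,262,412,290)),("side",d['side'],(284,312,306,334)),("w1",w1,(20,140,85,185)),("w2",w2,(0,145,70,205))):
    print(n,blobs(mask(cc["pixels"],r,kn),2))
lsd=cv2.createLineSegmentDetector();t=d['top']
L=lsd.detect(cv2.cvtColor(t["pixels"],cv2.COLOR_BGR2GRAY))[0][:,0]
for x1,y1,x2,y2 in L:
    if np.hypot(x1-x2,y1-y2)>38 and 355<min(x1,x2) and max(x1,x2)<545 and 115<min(y1,y2) and max(y1,y2)<300:
        A,B=onz(t,(x1,y1),.075),onz(t,(x2,y2),.075);v=B-A;print(np.round([x1,y1,x2,y2]),np.round(A[:2]*1000),np.round(B[:2]*1000),"hd",round(np.degrees(np.arctan2(v[1],v[0]))%180,1))
```

```text
face [([334.0, 226.8], [317, 210, 35, 35, 945])]
plug [677.4  83.4  34. ] 2.0 [676.9  85.4  36. ]
top []
side []
w1 []
w2 []
[480. 254. 513. 212.] [ 449. -377.] [ 548. -456.] hd 141.6
[446. 287. 473. 251.] [ 375. -296.] [ 457. -362.] hd 141.4
[388. 251. 423. 278.] [ 455. -169.] [ 393. -246.] hd 51.0
[395. 189. 432. 216.] [ 601. -187.] [ 536. -271.] hd 52.9
[432. 217. 470. 246.] [ 535. -271.] [ 468. -356.] hd 51.4
[400. 194. 373. 228.] [ 588. -198.] [ 508. -134.] hd 141.4
[453. 184. 437. 148.] [ 613. -320.] [ 700. -286.] hd 21.5
[449. 123. 396. 188.] [ 761. -316.] [ 601. -189.] hd 141.5
[472. 145. 487. 180.] [ 708. -369.] [ 624. -401.] hd 20.4
[416. 206. 390. 238.] [ 560. -233.] [ 484. -173.] hd 141.5
[376. 229. 403. 196.] [ 506. -142.] [ 582. -204.] hd 141.0
[531. 185. 450. 124.] [ 612. -503.] [ 760. -320.] hd 51.1
[443. 285. 398. 250.] [ 379. -290.] [ 456. -192.] hd 51.7
[490. 266. 467. 296.] [ 422. -398.] [ 353. -343.] hd 141.3
[543. 131. 501. 138.] [ 745. -539.] [ 726. -438.] hd 100.6
```

Request:
play_rows(deltas=[[[6,2,-45],[-0.008,0,-0.03]],[[5,1,-55],[0,0,0]],[[0,0,-55],[0,0,0]],[[0,0,-27],[0,0,0]],[[0,0,-5],[0,0,0]]])

```text
time: 19.9
eef_pos: [0.6754, 0.0872, 0.0033]
eef_rot: [0.33, 0.944, 0.0, -0.001]
contact_force: [0.6, 0.5, 0.9]
opening: 0.0552
grip_force: 0.0
```

Request:
play_rows(deltas=[[[0,0,0],[0,0,0]],[[0,0,0],[0,0,0]],[[0,0,0],[0,0,0]],[[0,0,0],[0,0,0]]], fingers=20, newtons=40)

```text
time: 20.4
eef_pos: [0.6787, 0.0864, 0.0069]
eef_rot: [0.331, 0.944, 0.001, 0.002]
contact_force: [-1.1, 0.4, 7.3]
opening: 0.0294
grip_force: 39.8
```

Run:
```python
from t import *
w1=pickle.load(open('w1.pkl','rb'));d0=pickle.load(open('c0.pkl','rb'))
ex=np.array([.7815,-.6239,0]);ey=np.array([.6239,.7815,0])
P=lambda a,b,z:(a*ex+b*ey+[0,0,z])/1000
for n,X in(("knob end",P(419,106.5,44)),("front L corner",P(462,223.5,70.5)),("front R corner",P(462,-10.5,70.5)),("bay",P(520,147.5,22))):
    print(n,np.round(X*1000),[np.round(proj(c,X)) .tolist() for c in(d0['top'],d0['side'],w1)])
down(51.4,(*(P(520,147.5,0)[:2]*1000),150))
```

```text
knob end [ 394. -178.   44.] [[391.0, 279.0], [290.0, 322.0], [52.0, 154.0]]
front L corner [ 500. -114.   70.] [[363.0, 231.0], [339.0, 283.0], [168.0, 263.0]]
front R corner [ 355. -296.   70.] [[445.0, 296.0], [275.0, 364.0], [-142.0, 152.0]]
bay [ 498. -209.   22.] [[402.0, 237.0], [346.0, 335.0], [91.0, 271.0]]
tcp [678.7  86.4   6.9] rotvec to down [-0.001  0.004  0.001] delta [-180.3 -295.5  143.1] q [-0.6   0.83  0.57  1.7  -0.6   0.79  1.16]
```

Run:
```python
from t import *
w1=pickle.load(open('w1.pkl','rb'));w2=pickle.load(open('w2.pkl','rb'));d0=pickle.load(open('c0.pkl','rb'));t,s=d0['top'],d0['side']
ex=np.array([.7815,-.6239,0]);ey=np.array([.6239,.7815,0])
def Q(n,*a):
    X,e=tri(*a);X=X*1000;print(n,np.round(X,1),"err",round(e,1),"ex,ey",np.round([X@ex,X@ey],1))
lsd=cv2.createLineSegmentDetector()
def inter(a,b):
    p=np.cross(np.cross([*a[:2],1],[*a[2:],1]),np.cross([*b[:2],1],[*b[2:],1]));return p[:2]/p[2]
for n,c,r in(("side",s,(270,270,410,400)),("w1",w1,(0,150,200,380)),("w2",w2,(0,170,240,480))):
    for q in lsd.detect(cv2.cvtColor(c["pixels"],cv2.COLOR_BGR2GRAY))[0][:,0]:
        if np.hypot(q[0]-q[2],q[1]-q[3])>(25 if n=="side" else 45) and r[0]<=min(q[0],q[2]) and max(q[0],q[2])<r[2] and r[1]<=min(q[1],q[3]) and max(q[1],q[3])<r[3]: print(n,np.round(q).tolist())
Q("L corner t+w1",(t,(366,232)),(w1,(188,241)))
Q("L corner all",(t,(366,232)),(w1,(188,241)),(s,(341,291)))
Q("knob t+s",(t,(394,277)),(s,(295,323)));Q("knob w1",(t,(394,277)),(s,(295,323)),(w1,(52,160)))
```

```text
side [340.0, 283.0, 277.0, 364.0]
side [281.0, 369.0, 344.0, 287.0]
side [367.0, 303.0, 343.0, 292.0]
side [293.0, 365.0, 343.0, 298.0]
side [395.0, 300.0, 372.0, 337.0]
side [366.0, 335.0, 342.0, 325.0]
side [313.0, 340.0, 357.0, 358.0]
side [344.0, 297.0, 384.0, 313.0]
side [342.0, 295.0, 293.0, 359.0]
side [332.0, 290.0, 299.0, 289.0]
side [309.0, 284.0, 334.0, 287.0]
side [344.0, 308.0, 322.0, 338.0]
side [318.0, 279.0, 346.0, 281.0]
w1 [74.0, 373.0, 0.0, 350.0]
w1 [147.0, 274.0, 121.0, 364.0]
w1 [171.0, 262.0, 75.0, 227.0]
w1 [33.0, 232.0, 16.0, 321.0]
w1 [129.0, 359.0, 155.0, 273.0]
w1 [0.0, 289.0, 12.0, 226.0]
w1 [45.0, 216.0, 0.0, 201.0]
w1 [114.0, 260.0, 36.0, 232.0]
w1 [13.0, 343.0, 84.0, 366.0]
w2 [121.0, 323.0, 164.0, 338.0]
w2 [189.0, 324.0, 99.0, 290.0]
w2 [210.0, 348.0, 233.0, 300.0]
w2 [60.0, 276.0, 0.0, 253.0]
w2 [61.0, 299.0, 115.0, 319.0]
L corner t+w1 [ 510.1 -126.7  -12.7] err 5.3 ex,ey [477.7 219.2]
L corner all [ 501.9 -112.6   41.3] err 11.0 ex,ey [462.5 225.2]
knob t+s [ 400.7 -185.2   46.1] err 1.8 ex,ey [428.7 105.3]
knob w1 [ 400.1 -183.4   43.1] err 2.7 ex,ey [427.1 106.3]
```

Request:
play_rows(deltas=[[[0,0,35],[0,0,0]],[[0,0,55],[0,0,0]],[[-10,-15,50],[0,0,0]],[[-30,-49,5],[0,0,0]],[[-30,-49,0],[0,0,0]]])

```text
time: 21.02
eef_pos: [0.6076, -0.0281, 0.1517]
eef_rot: [0.33, 0.944, 0.001, 0.002]
contact_force: [-0.1, -1.7, 0.5]
opening: 0.029
grip_force: 39.8
```

Request:
play_rows(deltas=[[[-30,-49,0],[0,0,0]],[[-30,-49,0],[0,0,0]],[[-30,-49,0],[0,0,0]],[[-20,-35,0],[0,0,0]],[[0,0,0],[0,0,0]]])

```text
time: 21.65
eef_pos: [0.4954, -0.2126, 0.1509]
eef_rot: [0.334, 0.942, 0.0, 0.002]
contact_force: [-0.0, 0.3, -0.4]
opening: 0.0294
grip_force: 39.8
```

```bash
python3 -c "
from t import *
down(51.4,(498,-209,29.5))"
```

```text
tcp [ 495.4 -212.6  150.9] rotvec to down [0.001 0.003 0.008] delta [   2.6    3.6 -121.4] q [-0.3   0.44  0.76  2.   -0.4   0.86  1.57]
```

Request:
play_rows(deltas=[[[2,3,-40],[0,0,0]],[[0,0,-40],[0,0,0]],[[0,0,-25],[0,0,0]],[[0,0,-10],[0,0,0]],[[0,0,0],[0,0,0]]])

```text
time: 22.28
eef_pos: [0.4999, -0.2056, 0.0349]
eef_rot: [0.331, 0.944, 0.0, 0.001]
contact_force: [-0.8, -0.1, -0.6]
opening: 0.0288
grip_force: 39.8
```

Request:
play_rows(deltas=[[[0,0,-3],[0,0,0]],[[0,0,-2],[0,0,0]],[[0,0,0],[0,0,0]]])

```text
time: 22.65
eef_pos: [0.4997, -0.206, 0.0302]
eef_rot: [0.331, 0.944, 0.0, 0.001]
contact_force: [-0.8, -0.8, -0.8]
opening: 0.0291
grip_force: 39.8
```

Request:
play_rows(deltas=[[[0,0,-2],[0,0,0]],[[0,0,-2],[0,0,0]],[[0,0,0],[0,0,0]]])

```text
time: 23.02
eef_pos: [0.5026, -0.2084, 0.0286]
eef_rot: [0.332, 0.943, 0.0, 0.004]
contact_force: [-0.4, -0.7, 21.1]
opening: 0.029
grip_force: 41.2
```

Contact with the floor. Release to 50 mm, which stays narrow in the bay, and rise.

Request:
play_rows(deltas=[[[0,0,1],[0,0,0]],[[0,0,0],[0,0,0]],[[0,0,0],[0,0,0]],[[0,0,0],[0,0,0]]], fingers=50)

```text
time: 23.52
eef_pos: [0.4992, -0.2058, 0.0266]
eef_rot: [0.331, 0.944, 0.0, 0.0]
contact_force: [-0.1, -0.3, 0.3]
opening: 0.05
grip_force: 0.0
```

Request:
play_rows(deltas=[[[0,0,15],[0,0,0]],[[0,0,35],[0,0,0]],[[0,0,45],[0,0,0]],[[-25,5,20],[0,0,0]],[[-40,10,0],[0,0,0]]])

```text
time: 24.15
eef_pos: [0.4359, -0.1918, 0.1442]
eef_rot: [0.331, 0.944, 0.001, 0.003]
contact_force: [-1.0, -0.7, 0.1]
opening: 0.0501
grip_force: 0.0
```

Run:
```python
from t import *
from rig import read_camera
d={k:read_camera(k) for k in('wrist','side','top')};pickle.dump(d,open('c5.pkl','wb'))
c=d['wrist'];print("pred top/bottom",proj(c,(.5,-.207,.058)),proj(c,(.5,-.207,.022)))
f=lambda h:(h[...,0]>18)&(h[...,0]<32)&(h[...,1]>85)&(h[...,2]>110)
x,y=map(int,proj(c,(.5,-.207,.058)));m=mask(c["pixels"],(max(x-60,0),max(y-60,0),x+60,y+60),f);print(blobs(m,3,60))
for n in('side','top'):
    p=proj(d[n],(.5,-.207,.058));x,y=map(int,p);print(n,p,blobs(mask(d[n]["pixels"],(x-18,y-18,x+18,y+22),f),3,20))
down(51.4,(400.1,-183.2,100))
```

```text
pred top/bottom [365.82059236 334.47091506] [360.4233876  308.25044116]
[([365.9, 330.1], [341, 293, 46, 64, 1781])]
side [347.20184302 321.40467928] [([349.1, 322.6], [342, 317, 15, 12, 137])]
top [403.50657081 232.87375371] []
tcp [ 432.7 -190.5  142.5] rotvec to down [-0.002  0.002  0.002] delta [-32.6   7.3 -42.5] q [-0.38  0.34  0.81  2.15 -0.36  0.78  1.55]
```

Request:
play_rows(deltas=[[[-20,5,0],[0,0,0]],[[-12,3,0],[0,0,0]],[[0,0,-30],[0,0,0]],[[0,0,-10],[0,0,0]],[[0,0,0],[0,0,0]]])

```text
time: 24.92
eef_pos: [0.4024, -0.1833, 0.1016]
eef_rot: [0.331, 0.944, -0.0, 0.0]
contact_force: [0.7, -0.6, -0.0]
opening: 0.0499
grip_force: 0.0
```

Run:
```python
from t import *
from rig import read_camera
down(51.4,(400.1,-183.2,27))
c=read_camera('wrist');d0=pickle.load(open('c0.pkl','rb'))
p=proj(c,(.4001,-.1832,.058));print(p)
x,y=map(int,p)
m=mask(c["pixels"],(220,60,420,300),lambda h:(h[...,2]<95)&(h[...,1]>100)&(h[...,0]<14));print(blobs(m,3,100))
for q in blobs(m,2,100):print(np.round(onz(c,q[0],.056)*1000,1))
cv2.imwrite("pics/k.png",c["pixels"])
```

```text
tcp [ 402.4 -183.3  101.6] rotvec to down [0.    0.    0.001] delta [ -2.3   0.1 -74.6] q [-0.34  0.37  0.76  2.25 -0.41  0.67  1.61]
[319.10741473 269.64137823]
[([321.9, 272.1], [295, 247, 52, 53, 1876])]
[ 402.6 -183.4   56. ]
```

Request:
play_rows(deltas=[[[0,0,-35],[0,0,0]],[[-1,0,-30],[0,0,0]],[[0,0,-9],[0,0,0]],[[0,0,0],[0,0,0]]])

```text
time: 25.48
eef_pos: [0.4018, -0.1834, 0.0283]
eef_rot: [0.331, 0.944, 0.0, 0.001]
contact_force: [-0.0, 0.1, -0.5]
opening: 0.0502
grip_force: 0.0
```

Request:
play_rows(deltas=[[[0,0,0],[0,0,0]],[[0,0,0],[0,0,0]],[[0,0,0],[0,0,0]],[[0,0,0],[0,0,0]]], fingers=20, newtons=30)

```text
time: 25.98
eef_pos: [0.4022, -0.1838, 0.029]
eef_rot: [0.331, 0.944, 0.0, 0.002]
contact_force: [-1.5, -1.2, 6.2]
opening: 0.0265
grip_force: 29.1
```

Request:
play_rows(deltas=[[[3.1,-2.5,0],[0,0,0]],[[5.5,-4.4,0],[0,0,0]],[[7,-5.6,0],[0,0,0]],[[7.8,-6.2,0],[0,0,0]],[[7.8,-6.2,0],[0,0,0]]])

```text
time: 26.6
eef_pos: [0.4333, -0.2086, 0.029]
eef_rot: [0.331, 0.944, 0.0, 0.002]
contact_force: [-1.7, -0.6, 4.4]
opening: 0.0267
grip_force: 29.1
```

Request:
play_rows(deltas=[[[7.8,-6.2,0],[0,0,0]],[[7.8,-6.2,0],[0,0,0]],[[7.8,-6.2,0],[0,0,0]],[[7.8,-6.2,0],[0,0,0]],[[6,-4.8,0],[0,0,0]]])

```text
time: 27.22
eef_pos: [0.4707, -0.2383, 0.029]
eef_rot: [0.331, 0.944, 0.0, 0.002]
contact_force: [-1.8, -0.8, 8.0]
opening: 0.0267
grip_force: 29.6
```

Request:
play_rows(deltas=[[[5,-4,0],[0,0,0]],[[4,-3.2,0],[0,0,0]],[[3,-2.4,0],[0,0,0]],[[2,-1.6,0],[0,0,0]],[[0,0,0],[0,0,0]]])

```text
time: 27.85
eef_pos: [0.4828, -0.248, 0.029]
eef_rot: [0.331, 0.944, 0.001, -0.0]
contact_force: [-7.1, 3.8, 13.9]
opening: 0.0264
grip_force: 30.2
```

Request:
play_rows(deltas=[[[2.4,-1.9,0],[0,0,0]],[[1.6,-1.2,0],[0,0,0]],[[0,0,0],[0,0,0]],[[0,0,0],[0,0,0]]])

```text
time: 28.35
eef_pos: [0.483, -0.2481, 0.0287]
eef_rot: [0.331, 0.944, 0.003, -0.005]
contact_force: [-16.6, 10.9, 28.2]
opening: 0.0263
grip_force: 31.4
```

Request:
play_rows(deltas=[[[0,0,0],[0,0,0]],[[0,0,0],[0,0,0]],[[0,0,0],[0,0,0]]], fingers=50)

```text
time: 28.72
eef_pos: [0.4883, -0.2519, 0.028]
eef_rot: [0.331, 0.944, 0.0, 0.001]
contact_force: [-0.2, -0.9, -1.1]
opening: 0.0498
grip_force: 0.0
```

Request:
play_rows(deltas=[[[-3,2,25],[0,0,0]],[[0,0,45],[0,0,0]],[[-10,30,50],[0,0,0]],[[-15,50,30],[0,0,0]],[[-15,50,0],[0,0,0]]])

```text
time: 29.35
eef_pos: [0.4462, -0.1191, 0.1797]
eef_rot: [0.332, 0.943, 0.001, 0.003]
contact_force: [0.9, 0.5, 0.6]
opening: 0.0498
grip_force: 0.0
```

Request:
play_rows(deltas=[[[0,60,0],[0,0,0]],[[0,60,0],[0,0,0]],[[0,40,0],[0,0,0]],[[0,0,0],[0,0,0]]])

```text
time: 29.85
eef_pos: [0.4451, 0.0435, 0.1779]
eef_rot: [0.328, 0.945, 0.001, 0.001]
contact_force: [-0.3, 0.6, -0.7]
opening: 0.0502
grip_force: 0.0
```

Run:
```python
from t import *
from rig import read_camera
d={k:read_camera(k) for k in('side','top')};pickle.dump(d,open('c6.pkl','wb'))
ex=np.array([.7815,-.6239,0]);ey=np.array([.6239,.7815,0]);lsd=cv2.createLineSegmentDetector()
for k,r in(("top",(380,110,545,300)),("side",(270,270,520,470))):
    t=d[k]
    for q in lsd.detect(cv2.cvtColor(t["pixels"],cv2.COLOR_BGR2GRAY))[0][:,0]:
        if np.hypot(q[0]-q[2],q[1]-q[3])>30 and r[0]<min(q[0],q[2]) and max(q[0],q[2])<r[2] and r[1]<min(q[1],q[3]) and max(q[1],q[3])<r[3]:
            A,B=onz(t,q[:2],.075)*1000,onz(t,q[2:],.075)*1000;v=B-A;h=np.degrees(np.arctan2(v[1],v[0]))%180
            if abs(h-51.4)<6:print(k,np.round(q).tolist(),"ex",np.round([A@ex,B@ex],1),"hd",round(h,1))
s=d['side']
for n,m,f in(("cal",mask(s['pixels'],(250,110,365,220),lambda h:(h[...,0]>18)&(h[...,0]<32)&(h[...,1]>175)&(h[...,2]>90)),0),("scr",mask(s['pixels'],(250,110,310,200),DARK),0)):print(n,blobs(m,2))
```

```text
top [392.0, 196.0, 471.0, 258.0] ex [567.5 567.4] hd 51.4
top [475.0, 254.0, 397.0, 193.0] ex [580.2 580.8] hd 51.3
top [396.0, 188.0, 459.0, 237.0] ex [588.  588.1] hd 51.4
top [531.0, 185.0, 450.0, 124.0] ex [792.4 793.4] hd 51.2
top [426.0, 229.0, 391.0, 203.0] ex [553.4 553. ] hd 51.6
side [387.0, 304.0, 330.0, 390.0] ex [572.4 572.6] hd 51.4
side [477.0, 403.0, 494.0, 361.0] ex [789.5 788.5] hd 52.0
side [458.0, 450.0, 477.0, 402.0] ex [788.8 788.5] hd 51.6
side [414.0, 370.0, 399.0, 402.0] ex [675.4 679.3] hd 54.6
side [434.0, 318.0, 415.0, 358.0] ex [662.7 668.4] hd 54.5
side [415.0, 334.0, 393.0, 377.0] ex [648.2 650.7] hd 52.7
side [389.0, 412.0, 406.0, 380.0] ex [673.1 672.5] hd 51.9
cal [([320.8, 160.4], [313, 135, 20, 49, 208]), ([316.5, 190.8], [312, 189, 9, 5, 32])]
scr [([291.9, 152.0], [263, 110, 47, 90, 2738]), ([258.9, 118.7], [255, 114, 8, 11, 74])]
```

The drawer met a hard stop at 20 N. The panel's outer face is about where the shut position should be, but I can't separate 0 from 2 mm in the picture. There is time, so I push once more on the knob's end with shut fingers.

Request:
play_rows(deltas=[[[2,-55,0],[0,0,0]],[[2,-55,0],[0,0,0]],[[2,-55,0],[0,0,0]],[[2,-55,0],[0,0,0]],[[2,-52,0],[0,0,0]]], fingers=0)

```text
time: 30.58
eef_pos: [0.4538, -0.2355, 0.178]
eef_rot: [0.333, 0.943, 0.0, 0.001]
contact_force: [0.4, 1.1, -0.0]
opening: -0.0005
grip_force: 0.0
```

Request:
play_rows(deltas=[[[0,0,-50],[0,0,0]],[[0,0,-50],[0,0,0]],[[0,0,-40],[0,0,0]],[[0,0,0],[0,0,0]]])

```text
time: 31.08
eef_pos: [0.452, -0.2328, 0.036]
eef_rot: [0.333, 0.943, -0.0, -0.002]
contact_force: [0.7, 0.5, 0.5]
opening: -0.0
grip_force: 0.0
```

Request:
play_rows(deltas=[[[4,-3.2,0],[0,0,0]],[[4,-3.2,0],[0,0,0]],[[2.4,-1.9,0],[0,0,0]],[[0,0,0],[0,0,0]]])

```text
time: 31.58
eef_pos: [0.466, -0.2403, 0.0385]
eef_rot: [0.331, 0.944, 0.0, 0.001]
contact_force: [-0.2, -0.3, -0.1]
opening: -0.0001
grip_force: 0.0
```

Request:
play_rows(deltas=[[[1.6,-1.3,0],[0,0,0]],[[1.6,-1.3,0],[0,0,0]],[[1.6,-1.3,0],[0,0,0]],[[0,0,0],[0,0,0]]])

```text
time: 32.08
eef_pos: [0.4668, -0.2412, 0.037]
eef_rot: [0.331, 0.944, 0.002, -0.003]
contact_force: [-7.6, 7.4, 6.9]
opening: 0.0
grip_force: 5.2
```

Request:
play_rows(deltas=[[[1.6,-1.3,0],[0,0,0]],[[1.6,-1.3,0],[0,0,0]],[[0,0,0],[0,0,0]]])

```text
time: 32.45
eef_pos: [0.4668, -0.2413, 0.0362]
eef_rot: [0.331, 0.944, 0.004, -0.007]
contact_force: [-15.1, 13.5, 15.5]
opening: -0.0001
grip_force: 10.2
```

The knob does not move under 20 N, so the drawer is fully shut. Backing off and rising clear.

Request:
play_rows(deltas=[[[-8,6.5,0],[0,0,0]],[[-10,8,0],[0,0,0]],[[0,0,40],[0,0,0]],[[0,20,55],[0,0,0]],[[0,40,50],[0,0,0]]])

```text
time: 33.08
eef_pos: [0.4553, -0.1739, 0.1834]
eef_rot: [0.333, 0.943, -0.0, 0.002]
contact_force: [1.7, 1.9, 0.1]
opening: -0.0004
grip_force: 0.0
```

Request:
play_rows(deltas=[[[0,55,0],[0,0,0]],[[0,55,0],[0,0,0]],[[0,0,0],[0,0,0]],[[0,0,0],[0,0,0]]])

```text
time: 33.58
eef_pos: [0.4552, -0.0633, 0.1817]
eef_rot: [0.331, 0.944, 0.0, 0.001]
contact_force: [1.0, -0.6, -0.3]
opening: 0.0001
grip_force: 0.0
```

Run:
```python
from t import *
from rig import read_camera,finish_job
c=read_camera('top');t=c;ex=np.array([.7815,-.6239,0])
for q in cv2.createLineSegmentDetector().detect(cv2.cvtColor(t["pixels"],cv2.COLOR_BGR2GRAY))[0][:,0]:
    if np.hypot(q[0]-q[2],q[1]-q[3])>50 and 380<min(q[0],q[2]) and max(q[0],q[2])<480 and 180<min(q[1],q[3])<265: print("ex",np.round([onz(t,q[:2],.075)*1000@ex,onz(t,q[2:],.075)*1000@ex],1))
s=read_camera('side')
print(blobs(mask(s['pixels'],(250,110,365,220),lambda h:(h[...,0]>18)&(h[...,0]<32)&(h[...,1]>175)&(h[...,2]>90)),2))
o=observe();print(o["time"],np.round(o["eef_pos"],3),np.round(o["contact_force"],1))
print(finish_job())
```

```text
ex [567.5 567.4]
ex [580.3 580.8]
ex [588.2 588.3]
[]
33.675 [ 0.455 -0.065  0.182] [ 0.8  0.5 -0.4]
the job is handed in; nothing more can be done
None
```

I hung the scraper on the left peg and the caliper on the right peg, stood the plug in the empty bay and pushed the drawer to its stop, in that order, and handed in at 33.7 s; I looked at the hung scraper in a picture, checked the caliper and plug only by colour mask, and the caliper's mask came back empty in the last check before handing in.

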